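Rebuild the spindle stack of a mini centrifuge after washing

TASK

Rebuild the spindle of the open mini centrifuge with the three washed steel rings, from the largest bore to the smallest: first the wide bearing spacer that drains on edge in the white rack, recessed face down over the hub's register disc, then the middle spacer, then the small-bore collar. Each must sit fully home and level, the bearing spacer on the hub and the others on the ring below. Leave the vial and the two capped containers standing where they are.

Things in the scene. Friction and masses are not known exactly. Their poses are not given: they have to be found in the camera images.
- spinner: White round mini centrifuge, fixed, 188 mm across; origin under the spindle axis on the worktop, -x its front with the control panel. Open well round the spindle, 124 mm across: floor 25 mm, rim 70 mm above the worktop. The lid stands open behind, leaning back from 110 mm behind the spindle (+x side), up to 230 mm high.
- hub_seat (a point): Centre of the hub's flat seat face (52 mm across) on the spindle axis, 42 mm above the worktop; z up along the spindle. Steps of the steel spindle, heights above this seat: register disc 38 mm across, 0 to 4 mm; shaft 26.2 mm across, 4 to 11 mm; 20.2 mm across, 11 to 21 mm; 14.2 mm across, 21 to 42 mm; conical nose to the tip at 48 mm. Shoulders have 1.5 mm chamfers.
- spindle_tip (a point): Top of the spindle's conical nose (7 mm across there), on the axis, 48 mm above hub_seat; fixed.
- bearing_spacer_center (a point): Centre of the wide steel ring: outer diameter 64 mm, 12 mm thick, bore 28 mm, about 0.1 kg, loose. z is the ring axis, out of the plain face; the -z face has a recess 42 mm across, 4.5 mm deep, which must face down over the register disc. Starts on edge in the rack, z level, pointing away from the robot (recess towards it), centre 37 mm above the worktop. Seated: 6 mm above hub_seat.
- middle_spacer_center (a point): Centre (half-way up) of the middle spacer, a plain steel ring: outer diameter 54 mm, 10 mm thick, bore 22 mm, loose, lying flat on the mat; z is the ring axis. Either face may be up. Seated on the wide spacer: 17 mm above hub_seat.
- top_collar_center (a point): Centre (half-way up) of the collar, a steel ring: outer diameter 46 mm, 14 mm thick, bore 16 mm, loose, lying flat on the mat; z is the ring axis, up at the start; top outer edge bevelled 2 mm. Either face may be up. Seated on the middle spacer: 29 mm above hub_seat.
- drain_rack: White plastic drain rack, fixed; origin under its centre on the worktop; 80 (x) by 84 (y) by 44 mm high. The wide ring stands in the middle slot (14 mm wide, along y, floor 6 mm up). End cheeks reach 44 mm and fins beside the slot 42 mm above the worktop; only the top 25 mm of the ring stand clear.
- bench_mat: Dark rubber mat, fixed; origin under its centre; 270 (x) by 150 (y) by 2 mm. The middle spacer and the collar lie on it, one about 65 mm to its -x side, the other to its +x side. The worktop behind the drain rack (further from the robot), between centrifuge and mat, is bare.
- container_teal: White container with teal screw cap, 42 mm across, 88 mm high, loose, stands upright; origin under its centre. A bystander.
- vial_0: Glass vial with brown stopper, 21 mm across, 72 mm high, loose, stands upright; origin under its centre. A bystander.
- control_red_a: White container with red screw cap, 26 mm across, 83 mm high, loose, stands upright; origin under its centre. A bystander.

How it is judged:
On the way, in this order (a step that is already met when the one before it is completed fails the run):
1. the wide bearing spacer is threaded on the spindle first, past the two upper steps (horizontal distance between bearing_spacer_center and hub_seat below 0.005 m and z of bearing_spacer_center in the frame of hub_seat between 0.003 and 0.016 m), for 0.1 s.
2. the middle spacer is threaded on the spindle above it (all of step 1 and horizontal distance between middle_spacer_center and hub_seat below 0.005 m and z of middle_spacer_center in the frame of hub_seat between 0.014 and 0.027 m), for 0.1 s.
3. the collar is home on top, with both spacers home below it (horizontal distance between each of bearing_spacer_center, middle_spacer_center, top_collar_center and hub_seat below 0.0025 m and z of bearing_spacer_center in the frame of hub_seat between 0.004 and 0.008 m and angle between bearing_spacer_center's own z axis and vertical below 0.06 rad and z of middle_spacer_center in the frame of hub_seat between 0.015 and 0.019 m and angle between the z axis of each of middle_spacer_center, top_collar_center and the z axis of hub_seat, either way round below 0.06 rad and z of top_collar_center in the frame of hub_seat between 0.027 and 0.031 m), for 0.2 s.
At the end, for the whole second after the job is handed in: Bottom to top: wide spacer (recess down), middle spacer, collar on the spindle, each within 2.5 mm of its axis, 2 mm of its seated height (centres 6, 17, 29 mm above hub_seat) and 0.06 rad of level, at rest and released; vial and capped containers upright, shifted under 20 mm (all of step 3 and linear speed of each of bearing_spacer, middle_spacer, top_collar below 0.02 m/s and angle between each of container_teal, vial_0, control_red_a's own z axis and vertical below 0.15 rad); the robot touches nothing.
It fails at once if the teal-capped container is shifted by more than 20 mm or tipped over (distance of container_teal from where it was at the start of the episode above 0.02 m or angle between container_teal's own z axis and vertical above 0.3 rad).
It fails at once if the brown-stoppered glass vial is shifted by more than 20 mm or tipped over (distance of vial_0 from where it was at the start of the episode above 0.02 m or angle between vial_0's own z axis and vertical above 0.3 rad).
It fails at once if the red-capped container is shifted by more than 20 mm or tipped over (distance of control_red_a from where it was at the start of the episode above 0.02 m or angle between control_red_a's own z axis and vertical above 0.3 rad).
It also fails if it takes over 72 s, if anything falls off the work surface, if the arm or the gripper's body presses on something with over 40 N, if the wrist force passes 120 N, or if a joint passes its speed limit or range.

ROBOT

A 7-joint arm with a two-finger parallel gripper is mounted at the origin on a cart in front of the work surface, level with it; the furniture and walls round the work are solid. World frame = base frame: x ahead of the robot, y to its left, z up, the work surface at z = 0. Lengths are in m, angles in rad, forces in N, time in s.
With the tool pointing down it reaches from about 0.425 to 0.875 m from the base axis. Payload 4.7 kg.
Tool frame: the origin (TCP) lies on the centre line of the jaws, within the pads' length; the fingertips stand 25 mm ahead of it and the grasp point (between the pads) lies 6 mm ahead of it; z points along the fingers, y is the line along which they close (so a half turn about z gives the same grasp; the last joint's range is limited). The gripper opens to 87 mm and grips with 3 to 60 N. Pads are 19 mm wide; open, the fingers measure 117 mm over their backs; the gripper's body (75 mm by 190 mm) begins 51 mm behind the grasp point.
Start: joints at [1.316, 0.321, -0.07, 1.45, 0.023, 1.371, -0.057], TCP at [0.173, -0.627, 0.248] pointing down, gripper open.
Joint ranges: [-2.86, 2.86], [-0.3, 2.09], [-1.38, 1.24], [0.06, 2.45], [-1.56, 4.7], [0.09, 2.05], [-2.69, 2.69]. Speed limits (rad/s): [2.57, 2.57, 3.14, 3.14, 3.14, 3.14, 3.14].

INTERFACE

Orientations are given as a rotation vector (axis times angle).
In Python, from rig import readout, optics, arm, spotter gives the robot as it stands. The module is installed in compiled form; this text tells all that it offers.
- The arm moves only by the shell command python3 -m inch 'ROWS' [FORCE]. ROWS is JSON, a list of rows, each an object of numbers: "dx", "dy", "dz": the shift along the tool's x, y, z as a fraction of full scale; "rx", "ry", "rz": the turn, a rotation vector about the tool's x, y, z as a fraction of full scale; "grip": the finger opening in mm, from 0 to 87. In form: [{"dx": .., "dy": .., "dz": .., "rx": .., "ry": .., "rz": .., "grip": ..}, ...]. A call has 1 to 20 rows; each row shifts and turns the commanded pose from where the row before left it, along the tool's axes as they then stand; what a row does not reach is not made up. Full scale, the value 1, is 0.4 m for a shift and 1.5 rad for a turn. A row lasts 1/10 s, in which the tool goes at most 50 mm and 8.59 degrees, less where a joint would pass 70% of its speed; a pose out of reach is approached as far as the arm can. A call with a number of a shift or a turn outside -1 to 1 is refused whole. A call with a gripper value outside its range is refused whole. The fingers move at their own pace and stop on an object; FORCE is the grip in N (left out, the last holds). Time passes only in rows, so rows that do not move let the fingers close. It gives the time, the measured TCP pose, the force, the opening and the grip force at its end, in the units of the state.
- readout.state(): the state, without advancing time (a new reading comes with each control period).
- optics.camera(name): name is "scene" or "top" or "wrist"; returns (picture, depth): 384x512x3 uint8, blue, green, red; 384x512 float32, m along the optical axis (not along the pixel's ray), 0 where there is no reading.
- optics.camera_info(name): a dict with "intrinsics" (3x3 intrinsics, pixels), "xyz" and "attitude" of the camera in the world; the wrist camera has in their place "mount" (4x4, takes a point from camera to tool coordinates, whose origin is the TCP and whose axes are the flange's). Camera axes: x right, y up, looking along -z (the intrinsics and any distortion apply to the point x, -y, -z); pixel columns grow to the right and rows downward; lengths in m; the calibration is good to about 2 mm. A picture is of the moment at which its call begins: read the wrist's pose just before it. camera_info takes no time and is no camera call.
- arm.close_job(): hands the job in; it is judged then, once.
Trained networks look in the newest picture that a camera, given by its name, has taken for a name from the list of things; names that differ only in an ending like _2 or _b are one class to them, and where a whole thing is asked for, a point or a joint stands for the part that bears it (a point fixed in the world has none). Each returns a list of dicts, best first, with "conf" (0 to 1); they miss things now and then, are a little off and sometimes report something else, mostly with a low value. They report only what shows in the picture. A call takes as long as a camera call.
- spotter.spot_in(camera, query): "rect" ([left, top, right, bottom] in pixels, round what is visible of it).
- spotter.trace(camera, query): "region" (384x512 bool, what is visible of it) and "rect" ([left, top, right, bottom] in pixels, round what is visible of it).
- spotter.landmark_of(camera, query): "centre" ([row, column] in pixels: a listed point, or the origin of a listed thing).
The state is a dict: "clock": time; "q": joint angles; "dq": joint speeds; "effort": joint torques, N m; "eef_pos": TCP position; "tool_rot": TCP orientation; "force": force on the tool from outside, world axes, zero at the start; "torque": the same for the moment, N m; "finger_gap": finger opening in m; "grip_force": force on a finger pad.
Only numpy, scipy, OpenCV 4.12 (cv2) and the standard library are available. Lean on these libraries where they do the work, as an engineer would, in place of code of your own. Each camera call takes 0.05 s, during which the arm holds its last target. There are 200 camera calls.

## Working session

There is one attempt and no reset: what is moved stays moved. The work goes in short steps, Python scripts to look and compute and a shell command to move; the robot and the scene stay as the last step left them, time stands still between calls to the robot, and variables do not carry over. Pictures are saved under pics/ and viewed, at most 10 in all, crops included, and the job is handed in when it is done.

```bash
mkdir -p pics; cat > h.py <<'E'
import numpy as np, cv2
from scipy.spatial.transform import Rotation as R
from rig import readout, optics, arm, spotter
def Rm(a):
    a=np.array(a,float)
    if a.shape==(3,3): return a
    return (R.from_rotvec(a) if a.size==3 else R.from_quat(a)).as_matrix()
def campose(name, st=None):
    i=optics.camera_info(name)
    if 'mount' in i:
        M=np.array(i['mount']); st=st or readout.state()
        Rt=Rm(st['tool_rot']); return Rt@M[:3,:3], Rt@M[:3,3]+np.array(st['eef_pos']), np.array(i['intrinsics'])
    return Rm(i['attitude']), np.array(i['xyz']), np.array(i['intrinsics'])
def ray(name,r,c,st=None):
    Rc,t,K=campose(name,st); d=np.array([(c-K[0,2])/K[0,0], -(r-K[1,2])/K[1,1], -1.]); return t, Rc@d
def at_z(name,r,c,z,st=None):
    t,d=ray(name,r,c,st); return t+d*(z-t[2])/d[2]
def cloud(name,depth,st=None):
    Rc,t,K=campose(name,st); r,c=np.mgrid[:384,:512]
    P=np.stack([(c-K[0,2])/K[0,0]*depth, -(r-K[1,2])/K[1,1]*depth, -depth],-1)
    return P@Rc.T+t
E
python3 - <<'E'
from h import *
for n in ('scene','top','wrist'): print(n,optics.camera_info(n))
s=readout.state(); print(s)
ims={}
for n in ('scene','top'):
    im,d=optics.camera(n); ims[n]=im; np.save(n+'.npy',d); cv2.imwrite(f'pics/{n}0.png',im)
    P=cloud(n,d)
    for q in ['spinner','hub_seat','spindle_tip','bearing_spacer_center','middle_spacer_center','top_collar_center','drain_rack','bench_mat','container_teal','vial_0','control_red_a']:
        l=spotter.landmark_of(n,q)
        for x in l[:2]:
            r,c=[int(round(v)) for v in x['centre']]
            if 0<=r<384 and 0<=c<512: print(n,q,round(x['conf'],2),r,c,P[r,c].round(3), at_z(n,r,c,0).round(3))
E
```

```text
scene {'intrinsics': array([[445.70010743,   0.        , 258.79234364],
       [  0.        , 445.70010743, 198.58971176],
       [  0.        ,   0.        ,   1.        ]]), 'xyz': array([0.17624106, 0.91956546, 0.59924415]), 'attitude': array([ 0.31276932, -1.42217096, -2.3463425 ])}
top {'intrinsics': array([[396.99657146,   0.        , 256.28803188],
       [  0.        , 396.99657146, 196.44980191],
       [  0.        ,   0.        ,   1.        ]]), 'xyz': array([0.52519537, 0.03642024, 1.2474807 ]), 'attitude': array([ 0.05376988, -0.06787363, -1.55279452])}
wrist {'intrinsics': array([[291.80278244,   0.        , 257.37373971],
       [  0.        , 291.80278244, 195.24360111],
       [  0.        ,   0.        ,   1.        ]]), 'mount': array([[ 1.33495786e-03,  9.58481356e-01,  2.85152078e-01,
         7.81902254e-02],
       [ 9.99998832e-01, -1.49169286e-03,  3.32466452e-04,
        -4.31731242e-04],
       [ 7.44022215e-04,  2.85151301e-01, -9.58482228e-01,
        -1.36619441e-01],
       [ 0.00000000e+00,  0.00000000e+00,  0.00000000e+00,
         1.00000000e+00]])}
[... 2147 characters left out ...]
earing_spacer_center 0.64 241 250 [0.485 0.043 0.068] [0.482 0.043 0.   ]
top middle_spacer_center 0.48 259 178 [0.423 0.266 0.002] [0.423 0.266 0.   ]
top top_collar_center 0.71 213 180 [0.566 0.262 0.014] [0.566 0.264 0.   ]
top drain_rack 0.65 256 177 [0.432 0.269 0.003] [0.432 0.269 0.   ]
top drain_rack 0.64 246 251 [0.467 0.04  0.005] [0.467 0.04  0.   ]
top bench_mat 0.58 236 182 [0.494 0.256 0.   ] [0.494 0.256 0.   ]
top container_teal 0.52 152 235 [0.746 0.092 0.089] [0.763 0.096 0.   ]
top vial_0 0.59 165 172 [0.711 0.286 0.041] [0.717 0.294 0.   ]
top vial_0 0.48 236 181 [0.494 0.259 0.001] [0.494 0.259 0.   ]
top control_red_a 0.64 150 262 [0.768 0.011 0.014] [0.771 0.01  0.   ]
```

View pics/top0.png

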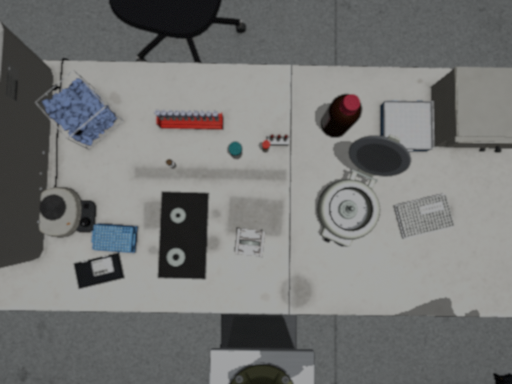

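View pics/scene0.png

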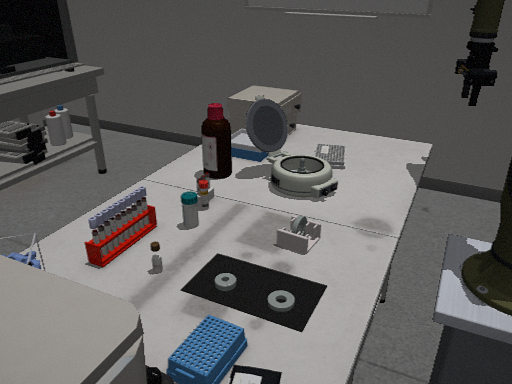

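```bash
python3 - <<'E'
from h import *
d=np.load('top.npy');P=cloud('top',d).reshape(-1,3);P=P[d.ravel()>0]
def sel(x0,x1,y0,y1,z0,z1):
    m=(P[:,0]>x0)&(P[:,0]<x1)&(P[:,1]>y0)&(P[:,1]<y1)&(P[:,2]>z0)&(P[:,2]<z1);return P[m]
def st(n,Q): print(n,len(Q),Q.mean(0).round(4),np.percentile(Q,2,0).round(4),np.percentile(Q,98,0).round(4)) if len(Q) else print(n,0)
st('mid',sel(.38,.48,.2,.32,.007,.03)); st('col',sel(.52,.62,.2,.32,.008,.03))
st('ring',sel(.44,.54,-.02,.1,.05,.09)); st('rack',sel(.40,.56,-.04,.12,.03,.048))
Q=sel(.45,.72,-.4,-.1,.06,.076);st('rim',Q); cc,r=cv2.minEnclosingCircle(Q[:,:2].astype(np.float32));print(cc,r)
st('tip',sel(.53,.63,-.3,-.2,.076,.1))
for a in [(.72,.8,.05,.15),(.68,.75,.25,.33),(.74,.82,-.03,.05)]: st('by',sel(*a,.05,.1))
E
```

```text
mid 215 [0.43   0.2707 0.0112] [0.3901 0.2351 0.0072] [0.4566 0.298  0.0164]
col 159 [0.5592 0.2679 0.0149] [0.5378 0.2464 0.0086] [0.581  0.2896 0.0196]
ring 80 [0.4799 0.0444 0.0635] [0.4729 0.0177 0.0513] [0.4871 0.0712 0.0717]
rack 242 [0.4786 0.044  0.0415] [0.4426 0.0011 0.0353] [0.5169 0.0875 0.0466]
rim 1581 [ 0.5965 -0.2575  0.068 ] [ 0.5042 -0.3349  0.0613] [ 0.6955 -0.1728  0.0738]
(0.6002857685089111, -0.26179587841033936) 0.10627242922782898
tip 23 [ 0.5841 -0.2562  0.0843] [ 0.5581 -0.2823  0.0764] [ 0.5927 -0.2483  0.0904]
by 172 [0.7571 0.0914 0.0841] [0.7396 0.0729 0.0555] [0.7771 0.1099 0.091 ]
by 39 [0.716  0.2897 0.0696] [0.7075 0.2819 0.0587] [0.7247 0.2977 0.0744]
by 93 [ 0.7793 -0.0039  0.076 ] [ 0.7627 -0.0219  0.0517] [0.8047 0.0121 0.0856]
```

The top view shows the middle spacer at about (257,176), the collar at (215,178), the rack with ring at (241,249), and the spindle at (209,350). The scene view agrees: the ring is on edge in the rack at (300,225), and the lid stands behind the spinner. I'll move over the rack first and look from the wrist.

```bash
cat >> h.py <<'E'
def target(yaw,tilt=0):
    # yaw: heading of tool x (deg); tilt: forward tilt about tool x (deg)
    y=np.radians(yaw); x=np.array([np.cos(y),np.sin(y),0]); z=np.array([0,0,-1.]); B=np.stack([x,np.cross(z,x),z],1)
    return B@R.from_euler('x',-tilt,degrees=True).as_matrix()
def plan(p,yaw,tilt=0,st=None):
    st=st or readout.state(); Rc=Rm(st['tool_rot']); Rt=target(yaw,tilt)
    w=R.from_matrix(Rc.T@Rt).as_rotvec(); n=max(1,int(np.ceil(np.linalg.norm(w)/.14)))
    print('t',round(st['clock'],2),'pos',st['eef_pos'].round(4),'toolx yaw',np.degrees(np.arctan2(Rc[1,0],Rc[0,0])).round(2),'zax',Rc[:,2].round(3),'F',st['force'].round(1),'gap',round(st['finger_gap'],4),'gf',round(float(st['grip_force']),1))
    print('ROT n',n,'each',(w/1.5/n).round(4))
    s=Rt.T@(np.array(p)-st['eef_pos']); m=max(1,int(np.ceil(np.linalg.norm(s)/.048)))
    print('SHIFT after rot n',m,'each',(s/.4/m).round(4),'total',(s/.4).round(4))
def snap(n,name=None):
    st=readout.state(); im,d=optics.camera(n)
    if name: cv2.imwrite(f'pics/{name}.png',im)
    return st,im,d
E
python3 -m inch '[{"dx":0.0986,"dy":-0.0667},{"dx":0.0986,"dy":-0.0667},{"dx":0.0986,"dy":-0.0667},{"dx":0.0986,"dy":-0.0667},{"dx":0.0986,"dy":-0.0667},{"dx":0.0986,"dy":-0.0667},{"dx":0.0986,"dy":-0.0667},{"dx":0.0986,"dy":-0.0667},{"dx":0.0986,"dy":-0.0667},{"rz":-0.0868},{"rz":-0.0868},{"rz":-0.0868},{"rz":-0.0868},{"rz":-0.0868},{"rz":-0.0868},{"rz":-0.0868},{"rz":-0.0868},{"rz":-0.0868},{"rz":-0.0868}]' 40
python3 -c "
from h import *
plan([.50,.0,.20],90)"
```

```text
t 1.2 pos [ 0.1726 -0.6267  0.2476] toolx yaw 15.4 zax [-0. -0. -1.] F [0.3 0.1 0.4] gap 0.0868 gf 0.0
ROT n 10 each [ 0.      0.     -0.0868]
SHIFT after rot n 15 each [0.1044 0.0546 0.0079] total [1.5667 0.8185 0.119 ]invalid input
```

```bash

python3 -m inch '[{"dx":0.0986,"dy":-0.0667,"dz":0,"rx":0,"ry":0,"rz":0,"grip":87},{"dx":0.0986,"dy":-0.0667,"dz":0,"rx":0,"ry":0,"rz":0,"grip":87},{"dx":0.0986,"dy":-0.0667,"dz":0,"rx":0,"ry":0,"rz":0,"grip":87},{"dx":0.0986,"dy":-0.0667,"dz":0,"rx":0,"ry":0,"rz":0,"grip":87},{"dx":0.0986,"dy":-0.0667,"dz":0,"rx":0,"ry":0,"rz":0,"grip":87},{"dx":0.0986,"dy":-0.0667,"dz":0,"rx":0,"ry":0,"rz":0,"grip":87},{"dx":0.0986,"dy":-0.0667,"dz":0,"rx":0,"ry":0,"rz":0,"grip":87},{"dx":0.0986,"dy":-0.0667,"dz":0,"rx":0,"ry":0,"rz":0,"grip":87},{"dx":0.0986,"dy":-0.0667,"dz":0,"rx":0,"ry":0,"rz":0,"grip":87},{"dx":0,"dy":0,"dz":0,"rx":0,"ry":0,"rz":-0.0868,"grip":87},{"dx":0,"dy":0,"dz":0,"rx":0,"ry":0,"rz":-0.0868,"grip":87},{"dx":0,"dy":0,"dz":0,"rx":0,"ry":0,"rz":-0.0868,"grip":87},{"dx":0,"dy":0,"dz":0,"rx":0,"ry":0,"rz":-0.0868,"grip":87},{"dx":0,"dy":0,"dz":0,"rx":0,"ry":0,"rz":-0.0868,"grip":87},{"dx":0,"dy":0,"dz":0,"rx":0,"ry":0,"rz":-0.0868,"grip":87},{"dx":0,"dy":0,"dz":0,"rx":0,"ry":0,"rz":-0.0868,"grip":87},{"dx":0,"dy":0,"dz":0,"rx":0,"ry":0,"rz":-0.0868,"grip":87},{"dx":0,"dy":0,"dz":0,"rx":0,"ry":0,"rz":-0.0868,"grip":87},{"dx":0,"dy":0,"dz":0,"rx":0,"ry":0,"rz":-0.0868,"grip":87}]' 40
python3 -c "
from h import *
plan([.48,.0,.20],90)"
```

```text
clock: 3.1
eef_pos: [0.451, -0.3009, 0.2477]
tool_rot: [2.215, 2.227, -0.0]
force: [0.3, 0.2, -0.0]
finger_gap: 0.0872
grip_force: 0.0
t 3.1 pos [ 0.451  -0.3009  0.2477] toolx yaw 90.31 zax [ 0. -0. -1.] F [ 0.3  0.2 -0. ] gap 0.0872 gf 0.0
ROT n 1 each [0.0001 0.0002 0.0036]
SHIFT after rot n 7 each [0.1075 0.0103 0.017 ] total [0.7523 0.0724 0.1192]
```

```bash

python3 -m inch '[{"dx":0.1075,"dy":0.0103,"dz":0.017,"rx":0,"ry":0,"rz":0.0036,"grip":87},{"dx":0.1075,"dy":0.0103,"dz":0.017,"rx":0,"ry":0,"rz":0,"grip":87},{"dx":0.1075,"dy":0.0103,"dz":0.017,"rx":0,"ry":0,"rz":0,"grip":87},{"dx":0.1075,"dy":0.0103,"dz":0.017,"rx":0,"ry":0,"rz":0,"grip":87},{"dx":0.1075,"dy":0.0103,"dz":0.017,"rx":0,"ry":0,"rz":0,"grip":40},{"dx":0.1075,"dy":0.0103,"dz":0.017,"rx":0,"ry":0,"rz":0,"grip":40},{"dx":0.1075,"dy":0.0103,"dz":0.017,"rx":0,"ry":0,"rz":0,"grip":40},{"dx":0,"dy":0,"dz":0,"rx":0,"ry":0,"rz":0,"grip":40},{"dx":0,"dy":0,"dz":0,"rx":0,"ry":0,"rz":0,"grip":40}]' 40
python3 - <<'E'
from h import *
st,im,d=snap('wrist','w1')
P=cloud('wrist',d,st); ok=d>0
for q in ('bearing_spacer_center','drain_rack'):
    for x in spotter.landmark_of('wrist',q)[:2]:
        r,c=x['centre']; print(q,round(x['conf'],2),round(r),round(c),at_z('wrist',r,c,.037,st).round(4))
m=ok&(P[...,2]>.052)&(P[...,2]<.085)&(abs(P[...,0]-.48)<.05)&(abs(P[...,1]-.044)<.05)
Q=P[m]; print(len(Q),Q.mean(0).round(4),np.percentile(Q,1,0).round(4),np.percentile(Q,99,0).round(4))
T=Q[Q[:,2]>.058]; print('line',np.polyfit(T[:,1]-.044,T[:,0],1).round(4))
m=ok&(P[...,2]>.032)&(P[...,2]<.05)&(abs(P[...,0]-.48)<.06)&(abs(P[...,1]-.044)<.06);Q=P[m]
print('rack',np.percentile(Q,1,0).round(4),np.percentile(Q,99,0).round(4),cv2.minAreaRect(Q[:,:2].astype(np.float32)))
plan([.48,.044,.12],90)
E
```

```text
clock: 4.0
eef_pos: [0.4812, 0.0007, 0.2]
tool_rot: [2.224, 2.218, -0.001]
force: [0.5, -0.5, 0.2]
finger_gap: 0.0548
grip_force: 0.0
bearing_spacer_center 0.65 142 255 [0.479  0.0465 0.037 ]
drain_rack 0.65 140 256 [0.48   0.0489 0.037 ]
749 [0.4795 0.0469 0.0641] [0.4721 0.0173 0.0523] [0.4872 0.0719 0.0695]
line [0.0871 0.4792]
rack [0.4395 0.0021 0.0332] [0.5193 0.0883 0.0476] ((0.479187548160553, 0.04462578147649765), (0.08405439555644989, 0.07988344132900238), 84.59300994873047)
t 4.15 pos [ 0.4814 -0.0018  0.2001] toolx yaw 89.54 zax [ 0.    -0.001 -1.   ] F [-0.7  0.8 -0.4] gap 0.0442 gf 0.0
ROT n 1 each [ 0.0001  0.0004 -0.0053]
SHIFT after rot n 2 each [ 0.0572 -0.0017  0.1001] total [ 0.1144 -0.0034  0.2001]
```

View pics/w1.png

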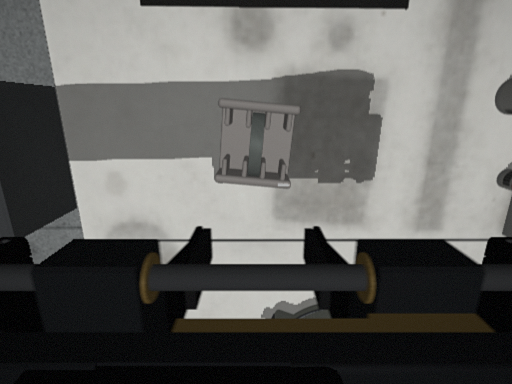

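The wrist view shows the rack at about (255,145). The ring stands on edge in the middle slot and is yawed about 5°, which matches the depth fit. I'll align to that and descend.

```bash
python3 -c "
from h import *
plan([.4793,.0445,.074],85)"
```

```text
t 4.15 pos [ 0.4814 -0.0018  0.2001] toolx yaw 89.54 zax [ 0.    -0.001 -1.   ] F [-0.7  0.8 -0.4] gap 0.0442 gf 0.0
ROT n 1 each [0.0001 0.0004 0.0529]
SHIFT after rot n 3 each [ 0.0383 -0.0051  0.105 ] total [ 0.1148 -0.0152  0.3151]
```

```bash

python3 -m inch '[{"dx":0.0574,"dy":-0.0076,"dz":0.05,"rx":0,"ry":0,"rz":0.0529,"grip":40},{"dx":0.0574,"dy":-0.0076,"dz":0.05,"rx":0,"ry":0,"rz":0,"grip":40},{"dx":0,"dy":0,"dz":0.07,"rx":0,"ry":0,"rz":0,"grip":40},{"dx":0,"dy":0,"dz":0,"rx":0,"ry":0,"rz":0,"grip":40},{"dx":0,"dy":0,"dz":0,"rx":0,"ry":0,"rz":0,"grip":40}]' 40
python3 -c "
from h import *
plan([.4793,.0445,.074],85)"
```

```text
clock: 4.65
eef_pos: [0.4774, 0.0447, 0.1321]
tool_rot: [-2.316, -2.122, 0.001]
force: [1.5, 0.1, 1.2]
finger_gap: 0.0401
grip_force: 0.0
t 4.65 pos [0.4774 0.0447 0.1321] toolx yaw 85.01 zax [-0.001  0.    -1.   ] F [1.5 0.1 1.2] gap 0.0401 gf 0.0
ROT n 1 each [-0.0005  0.      0.0001]
SHIFT after rot n 2 each [-0.      0.0024  0.0727] total [-0.      0.0049  0.1454]
```

```bash

python3 -m inch '[{"dx":0,"dy":0.0049,"dz":0.05,"rx":0,"ry":0,"rz":0,"grip":40},{"dx":0,"dy":0,"dz":0.05,"rx":0,"ry":0,"rz":0,"grip":40},{"dx":0,"dy":0,"dz":0.0454,"rx":0,"ry":0,"rz":0,"grip":40},{"dx":0,"dy":0,"dz":0,"rx":0,"ry":0,"rz":0,"grip":40},{"dx":0,"dy":0,"dz":0,"rx":0,"ry":0,"rz":0,"grip":5},{"dx":0,"dy":0,"dz":0,"rx":0,"ry":0,"rz":0,"grip":5},{"dx":0,"dy":0,"dz":0,"rx":0,"ry":0,"rz":0,"grip":5},{"dx":0,"dy":0,"dz":0,"rx":0,"ry":0,"rz":0,"grip":5},{"dx":0,"dy":0,"dz":0,"rx":0,"ry":0,"rz":0,"grip":5},{"dx":0,"dy":0,"dz":0,"rx":0,"ry":0,"rz":0,"grip":5}]' 40
python3 -c "
from h import *
plan([.4793,.0445,.15],85)"
```

```text
clock: 5.65
eef_pos: [0.4799, 0.0458, 0.0744]
tool_rot: [2.313, 2.125, 0.001]
force: [0.4, -0.1, 4.1]
finger_gap: 0.0119
grip_force: 40.0
t 5.65 pos [0.4799 0.0458 0.0744] toolx yaw 85.15 zax [ 0.001 -0.    -1.   ] F [ 0.4 -0.1  4.1] gap 0.0119 gf 40.0
ROT n 1 each [0.0009 0.0001 0.0017]
SHIFT after rot n 2 each [-0.0017 -0.0006 -0.0945] total [-0.0035 -0.0011 -0.1891]
```

```bash

python3 -m inch '[{"dx":0,"dy":0,"dz":-0.06,"rx":0,"ry":0,"rz":0,"grip":5},{"dx":0,"dy":0,"dz":-0.09,"rx":0,"ry":0,"rz":0,"grip":5},{"dx":0,"dy":0,"dz":-0.1,"rx":0,"ry":0,"rz":0,"grip":5},{"dx":0,"dy":0,"dz":0,"rx":-0.0873,"ry":0,"rz":0,"grip":5},{"dx":0,"dy":0,"dz":0,"rx":-0.0873,"ry":0,"rz":0,"grip":5},{"dx":0,"dy":0,"dz":0,"rx":-0.0873,"ry":0,"rz":0,"grip":5},{"dx":0,"dy":0,"dz":0,"rx":-0.0873,"ry":0,"rz":0,"grip":5},{"dx":0,"dy":0,"dz":0,"rx":-0.0873,"ry":0,"rz":0,"grip":5},{"dx":0,"dy":0,"dz":0,"rx":-0.0873,"ry":0,"rz":0,"grip":5},{"dx":0,"dy":0,"dz":0,"rx":0,"ry":0,"rz":0,"grip":5},{"dx":0,"dy":0,"dz":0,"rx":0,"ry":0,"rz":0,"grip":5}]' 40
python3 -c "
from h import *
plan([.629,.035,.12],85,45)
st,im,d=snap('scene'); cv2.imwrite('pics/s1.png',cv2.resize(im[120:300,200:400],None,fx=3,fy=3))"
```

```text
clock: 6.75
eef_pos: [0.4885, 0.0368, 0.1728]
tool_rot: [1.988, 1.802, 0.46]
force: [0.4, -0.2, -0.1]
finger_gap: 0.0115
grip_force: 40.0
t 6.75 pos [0.4885 0.0368 0.1728] toolx yaw 83.84 zax [ 0.505 -0.083 -0.859] F [ 0.4 -0.2 -0.1] gap 0.0115 gf 40.0
ROT n 2 each [-0.083   0.0129  0.0015]
SHIFT after rot n 4 each [0.0066 0.0386 0.0852] total [0.0262 0.1544 0.341 ]
```

View pics/s1.png

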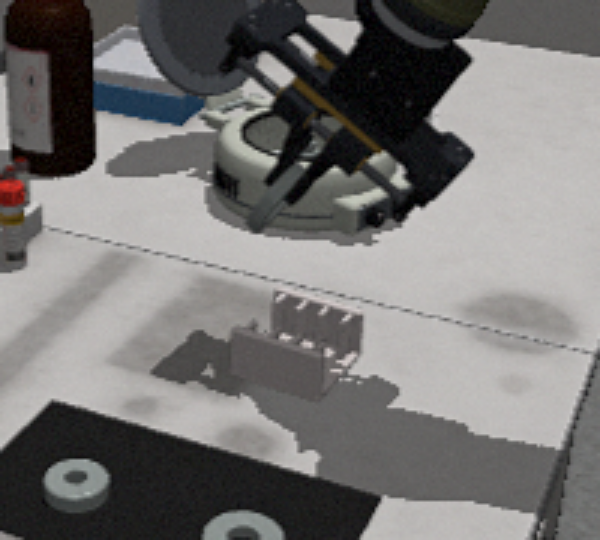

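The ring is held between the fingertips, at about (270,205) in the crop, and the tilt stopped near 30° at this short reach. I'll move outward first and then finish tilting.

```bash
python3 -c "
from h import *
st=readout.state(); Rc=Rm(st['tool_rot']); s=Rc.T@(np.array([.625,.035,.15])-st['eef_pos'])/.4; print(s.round(4),(s/4).round(4), st['q'].round(3))"
```

```text
[0.0376 0.2606 0.2224] [0.0094 0.0651 0.0556] [ 0.073 -0.301 -0.308  2.323  0.202  0.617 -0.482]
```

```bash

python3 -m inch '[{"dx":0.0094,"dy":0.0651,"dz":0.0556,"rx":0,"ry":0,"rz":0,"grip":5},{"dx":0.0094,"dy":0.0651,"dz":0.0556,"rx":0,"ry":0,"rz":0,"grip":5},{"dx":0.0094,"dy":0.0651,"dz":0.0556,"rx":0,"ry":0,"rz":0,"grip":5},{"dx":0.0094,"dy":0.0651,"dz":0.0556,"rx":0,"ry":0,"rz":0,"grip":5},{"dx":0,"dy":0,"dz":0,"rx":-0.083,"ry":0.0129,"rz":0.0015,"grip":5},{"dx":0,"dy":0,"dz":0,"rx":-0.083,"ry":0.0129,"rz":0.0015,"grip":5},{"dx":0,"dy":0,"dz":0,"rx":0,"ry":0,"rz":0,"grip":5},{"dx":0,"dy":0,"dz":0,"rx":0,"ry":0,"rz":0,"grip":5}]' 40
python3 -c "
from h import *
plan([.629,.035,.060],85,45); print(readout.state()['q'].round(3))"
```

```text
clock: 7.6
eef_pos: [0.628, 0.0269, 0.152]
tool_rot: [1.87, 1.682, 0.622]
force: [-0.7, -0.5, -1.5]
finger_gap: 0.0116
grip_force: 40.0
t 7.6 pos [0.628  0.0269 0.152 ] toolx yaw 83.54 zax [ 0.66  -0.088 -0.746] F [-0.7 -0.5 -1.5] gap 0.0116 gf 40.0
ROT n 1 each [-0.0378  0.0205 -0.004 ]
SHIFT after rot n 2 each [ 0.0102 -0.0811  0.0816] total [ 0.0203 -0.1621  0.1633]
[ 1.260e-01 -1.000e-03 -3.320e-01  2.218e+00  7.950e-01  3.140e-01
 -1.000e+00]
```

```bash

python3 -m inch '[{"dx":0,"dy":0,"dz":0,"rx":-0.0378,"ry":0.0205,"rz":-0.004,"grip":5},{"dx":0.0102,"dy":-0.0811,"dz":0.0816,"rx":0,"ry":0,"rz":0,"grip":5},{"dx":0.0102,"dy":-0.0811,"dz":0.0816,"rx":0,"ry":0,"rz":0,"grip":5},{"dx":0,"dy":0,"dz":0,"rx":0,"ry":0,"rz":0,"grip":5},{"dx":0,"dy":0,"dz":0,"rx":0,"ry":0,"rz":0,"grip":5}]' 40
python3 -c "
from h import *
plan([.629,.035,.054],85,45); print(readout.state()['q'].round(3))"
```

```text
clock: 8.1
eef_pos: [0.6291, 0.0264, 0.114]
tool_rot: [1.825, 1.665, 0.677]
force: [0.3, -0.3, -0.5]
finger_gap: 0.0117
grip_force: 40.0
t 8.1 pos [0.6291 0.0264 0.114 ] toolx yaw 84.49 zax [ 0.702 -0.075 -0.708] F [ 0.3 -0.3 -0.5] gap 0.0117 gf 40.0
ROT n 1 each [-0.0008  0.0093  0.0009]
SHIFT after rot n 2 each [ 0.0107 -0.0539  0.0523] total [ 0.0215 -0.1077  0.1045]
[ 0.12   0.064 -0.325  2.285  1.434  0.235 -1.625]
```

```bash

python3 -m inch '[{"dx":0.004,"dy":-0.03,"dz":0.029,"rx":0,"ry":0,"rz":0,"grip":5},{"dx":0.004,"dy":-0.03,"dz":0.029,"rx":0,"ry":0,"rz":0,"grip":5},{"dx":0.004,"dy":-0.03,"dz":0.029,"rx":0,"ry":0,"rz":0,"grip":5},{"dx":0,"dy":0,"dz":0,"rx":0,"ry":0,"rz":0,"grip":5},{"dx":0,"dy":0,"dz":0,"rx":0,"ry":0,"rz":0,"grip":5}]' 40
python3 -c "
from h import *
plan([.629,.035,.054],85,45); print(readout.state()['q'].round(3))"
```

```text
clock: 8.6
eef_pos: [0.6286, 0.0308, 0.0642]
tool_rot: [1.824, 1.664, 0.677]
force: [-0.0, -0.4, -0.7]
finger_gap: 0.0115
grip_force: 40.0
t 8.6 pos [0.6286 0.0308 0.0642] toolx yaw 84.5 zax [ 0.703 -0.076 -0.707] F [-0.  -0.4 -0.7] gap 0.0115 gf 40.0
ROT n 1 each [-0.0003  0.0093  0.0011]
SHIFT after rot n 1 each [ 0.0105 -0.018   0.018 ] total [ 0.0105 -0.018   0.018 ]
[ 0.112  0.176 -0.335  2.308  1.92   0.288 -2.112]
```

```bash

python3 -m inch '[{"dx":0,"dy":-0.009,"dz":0.009,"rx":0,"ry":0,"rz":0,"grip":5},{"dx":0,"dy":-0.005,"dz":0.005,"rx":0,"ry":0,"rz":0,"grip":5},{"dx":0,"dy":0,"dz":0,"rx":0,"ry":0,"rz":0,"grip":5}]' 40
python3 -m inch '[{"dx":0,"dy":-0.003,"dz":0.003,"rx":0,"ry":0,"rz":0,"grip":5},{"dx":0,"dy":0,"dz":0,"rx":0,"ry":0,"rz":0,"grip":5}]' 40
```

```text
clock: 8.9
eef_pos: [0.6314, 0.031, 0.0604]
tool_rot: [1.819, 1.659, 0.683]
force: [-7.0, -1.5, 17.3]
finger_gap: 0.0114
grip_force: 40.0
clock: 9.1
eef_pos: [0.6332, 0.0307, 0.0606]
tool_rot: [1.817, 1.656, 0.685]
force: [3.9, 0.7, 8.5]
finger_gap: 0.0115
grip_force: 40.0
```

```bash
python3 -c "
from h import *
st,im,d=snap('scene'); print(st['torque'].round(2),st['force'].round(1)); cv2.imwrite('pics/s2.png',cv2.resize(im[130:280,190:360],None,fx=4,fy=4,interpolation=cv2.INTER_CUBIC))"
```

```text
[ 0.29  0.01 -0.07] [3.9 0.7 8.5]
```

View pics/s2.png

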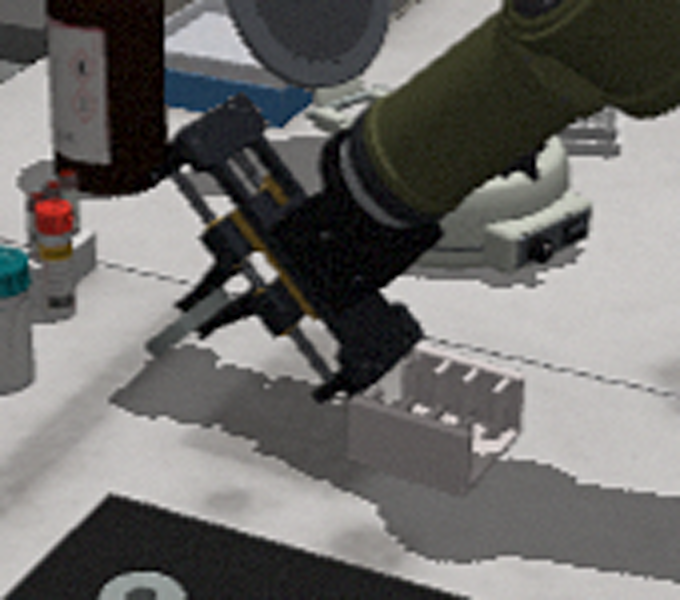

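The gripper body's corner, at about (340,390) in the crop, is touching the drain rack, and the ring's lower edge at (150,350) is still slightly above the worktop. I'll lift, go 25 mm further forward, and come down again.

```bash

python3 -m inch '[{"dx":0,"dy":0.025,"dz":-0.025,"rx":0,"ry":0,"rz":0,"grip":5},{"dx":0,"dy":0.022,"dz":0.022,"rx":0,"ry":0,"rz":0,"grip":5},{"dx":0,"dy":0.022,"dz":0.022,"rx":0,"ry":0,"rz":0,"grip":5},{"dx":0,"dy":0,"dz":0,"rx":0,"ry":0,"rz":0,"grip":5},{"dx":0,"dy":-0.015,"dz":0.015,"rx":0,"ry":0,"rz":0,"grip":5},{"dx":0,"dy":0,"dz":0,"rx":0,"ry":0,"rz":0,"grip":5},{"dx":0,"dy":0,"dz":0,"rx":0,"ry":0,"rz":0,"grip":5}]' 40
python3 -c "
from h import *
plan([.655,.031,.055],85,45); print(readout.state()['q'].round(3))"
```

```text
clock: 9.85
eef_pos: [0.6518, 0.0286, 0.0576]
tool_rot: [1.825, 1.668, 0.675]
force: [-0.2, 0.3, -1.1]
finger_gap: 0.0119
grip_force: 40.0
t 9.85 pos [0.6518 0.0286 0.0576] toolx yaw 84.57 zax [ 0.701 -0.075 -0.71 ] F [-0.2  0.3 -1.1] gap 0.0119 gf 40.0
ROT n 1 each [-0.0025  0.0089  0.0017]
SHIFT after rot n 1 each [0.0066 0.0006 0.0098] total [0.0066 0.0006 0.0098]
[ 0.112  0.231 -0.322  2.258  1.937  0.287 -2.106]
```

Free of contact now, so I'll ease down.

```bash

python3 -m inch '[{"dx":0,"dy":-0.004,"dz":0.004,"rx":0,"ry":0,"rz":0,"grip":5},{"dx":0,"dy":0,"dz":0,"rx":0,"ry":0,"rz":0,"grip":5}]' 40
python3 -m inch '[{"dx":0,"dy":-0.004,"dz":0.004,"rx":0,"ry":0,"rz":0,"grip":5},{"dx":0,"dy":0,"dz":0,"rx":0,"ry":0,"rz":0,"grip":5}]' 40
python3 -m inch '[{"dx":0,"dy":-0.004,"dz":0.004,"rx":0,"ry":0,"rz":0,"grip":5},{"dx":0,"dy":0,"dz":0,"rx":0,"ry":0,"rz":0,"grip":5}]' 40
```

```text
clock: 10.05
eef_pos: [0.6522, 0.0288, 0.0562]
tool_rot: [1.824, 1.667, 0.676]
force: [0.3, 0.5, -0.7]
finger_gap: 0.0114
grip_force: 40.0
clock: 10.25
eef_pos: [0.6522, 0.0287, 0.0539]
tool_rot: [1.824, 1.667, 0.676]
force: [-0.2, -0.6, -0.9]
finger_gap: 0.0117
grip_force: 40.0
clock: 10.45
eef_pos: [0.6529, 0.0287, 0.0526]
tool_rot: [1.823, 1.666, 0.677]
force: [-1.7, -0.1, 1.5]
finger_gap: 0.0114
grip_force: 40.0
```

```bash

python3 -m inch '[{"dx":0,"dy":0,"dz":0,"rx":0,"ry":0,"rz":0,"grip":28},{"dx":0,"dy":0,"dz":0,"rx":0,"ry":0,"rz":0,"grip":28},{"dx":0,"dy":0,"dz":0,"rx":0,"ry":0,"rz":0,"grip":28},{"dx":0,"dy":0,"dz":0,"rx":0,"ry":0,"rz":0,"grip":28},{"dx":0,"dy":0,"dz":-0.05,"rx":0,"ry":0,"rz":0,"grip":28},{"dx":0,"dy":0,"dz":-0.06,"rx":0,"ry":0,"rz":0,"grip":28},{"dx":0,"dy":0,"dz":-0.06,"rx":0,"ry":0,"rz":0,"grip":28},{"dx":0,"dy":0.05,"dz":-0.05,"rx":0,"ry":0,"rz":0,"grip":28},{"dx":0,"dy":0.05,"dz":-0.05,"rx":0,"ry":0,"rz":0,"grip":28},{"dx":0,"dy":0.05,"dz":-0.05,"rx":0,"ry":0,"rz":0,"grip":28},{"dx":0,"dy":0,"dz":0,"rx":0,"ry":0,"rz":0,"grip":87},{"dx":0,"dy":0,"dz":0,"rx":0,"ry":0,"rz":0,"grip":87}]' 40
python3 - <<'E'
from h import *
plan([.655,.03,.2],0); print(readout.state()['q'].round(3))
st,im,d=snap('scene'); cv2.imwrite('pics/s3.png',cv2.resize(im[150:280,180:350],None,fx=4,fy=4,interpolation=cv2.INTER_CUBIC))
st,im,d=snap('top'); P=cloud('top',d)
m=(d>0)&(P[...,2]>.006)&(P[...,2]<.07)&(abs(P[...,0]-.66)<.06)&(abs(P[...,1]-.03)<.045);Q=P[m]; print(len(Q),Q.mean(0).round(4),np.percentile(Q,2,0).round(4),np.percentile(Q,98,0).round(4)) if len(Q) else 0
E
```

```text
clock: 11.65
eef_pos: [0.6056, 0.0321, 0.1643]
tool_rot: [1.823, 1.66, 0.671]
force: [0.2, -0.7, -0.4]
finger_gap: 0.0372
grip_force: 0.0
t 11.65 pos [0.6056 0.0321 0.1643] toolx yaw 84.26 zax [ 0.703 -0.082 -0.707] F [ 0.2 -0.7 -0.4] gap 0.0372 gf 0.0
ROT n 12 each [ 0.036  -0.0313  0.0775]
SHIFT after rot n 2 each [ 0.0618  0.0026 -0.0446] total [ 0.1236  0.0052 -0.0893]
[ 0.071 -0.082 -0.296  2.296  0.919  0.278 -1.139]
144 [0.6788 0.0247 0.0112] [ 0.661  -0.0035  0.0066] [0.6954 0.053  0.0169]
```

View pics/s3.png

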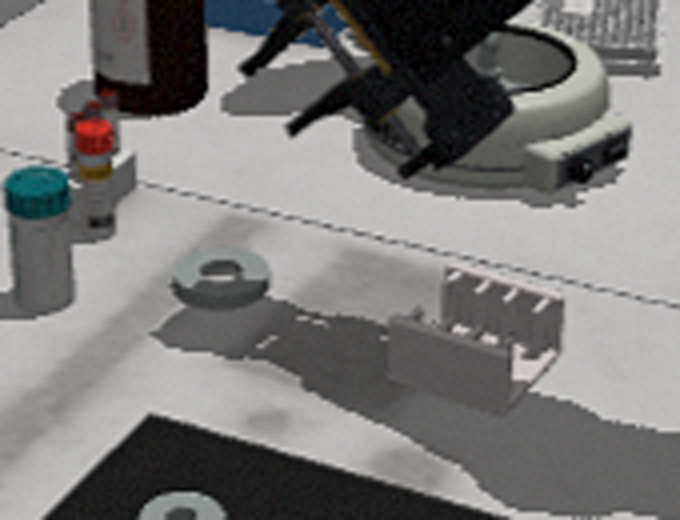

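The ring lies flat with its plain face up, at about (222,275) in the crop. Next I'll bring the tool vertical at yaw 0.

```bash

python3 -m inch '[{"dx":0,"dy":0,"dz":0,"rx":0.036,"ry":-0.0313,"rz":0.0775,"grip":87},{"dx":0,"dy":0,"dz":0,"rx":0.036,"ry":-0.0313,"rz":0.0775,"grip":87},{"dx":0,"dy":0,"dz":0,"rx":0.036,"ry":-0.0313,"rz":0.0775,"grip":87},{"dx":0,"dy":0,"dz":0,"rx":0.036,"ry":-0.0313,"rz":0.0775,"grip":87},{"dx":0,"dy":0,"dz":0,"rx":0.036,"ry":-0.0313,"rz":0.0775,"grip":87},{"dx":0,"dy":0,"dz":0,"rx":0.036,"ry":-0.0313,"rz":0.0775,"grip":87},{"dx":0,"dy":0,"dz":0,"rx":0.036,"ry":-0.0313,"rz":0.0775,"grip":87},{"dx":0,"dy":0,"dz":0,"rx":0.036,"ry":-0.0313,"rz":0.0775,"grip":87},{"dx":0,"dy":0,"dz":0,"rx":0.036,"ry":-0.0313,"rz":0.0775,"grip":87},{"dx":0,"dy":0,"dz":0,"rx":0.036,"ry":-0.0313,"rz":0.0775,"grip":87},{"dx":0,"dy":0,"dz":0,"rx":0.036,"ry":-0.0313,"rz":0.0775,"grip":87},{"dx":0,"dy":0,"dz":0,"rx":0.036,"ry":-0.0313,"rz":0.0775,"grip":87},{"dx":0,"dy":0,"dz":0,"rx":0,"ry":0,"rz":0,"grip":87}]' 40
python3 - <<'E'
from h import *
plan([.63,.025,.16],0); print(readout.state()['q'].round(3))
E
```

```text
clock: 13.05
eef_pos: [0.6058, 0.0288, 0.1614]
tool_rot: [3.14, -0.008, -0.007]
force: [-0.5, -0.0, -0.9]
finger_gap: 0.087
grip_force: 0.0
t 13.05 pos [0.6058 0.0288 0.1614] toolx yaw -0.3 zax [-0.005 -0.002 -1.   ] F [-0.5 -0.  -0.9] gap 0.087 gf 0.0
ROT n 1 each [ 0.0011  0.0032 -0.0034]
SHIFT after rot n 1 each [0.0606 0.0096 0.0035] total [0.0606 0.0096 0.0035]
[ 0.098  0.297 -0.227  1.663  0.072  1.194 -1.722]
```

```bash
cat >> h.py <<'E'
from scipy.optimize import least_squares
def fitc(pts,r=None):
    f=(lambda p: np.hypot(pts[:,0]-p[0],pts[:,1]-p[1])-(r if r else p[2]))
    x0=[*pts.mean(0)[:2]]+([] if r else [.03])
    s=least_squares(f,x0,loss='soft_l1',f_scale=.001); return s.x, np.sqrt(np.mean(s.fun**2))
def ringfit(name,q,ztop,router,rb,st=None,guess=None):
    """centre of a flat ring: contours of its traced region -> plane ztop; fit outer circle and bore"""
    for t in spotter.trace(name,q)[:3]:
        reg=t['region'].astype(np.uint8); cs,h=cv2.findContours(reg,cv2.RETR_CCOMP,cv2.CHAIN_APPROX_NONE)
        for c,hh in zip(cs,h[0]):
            if len(c)<25: continue
            w=np.array([at_z(name,p[0][1],p[0][0],ztop,st) for p in c])
            x,e=fitc(w[:,:2]); x2,e2=fitc(w[:,:2],router if hh[3]<0 else rb)
            print(q,round(t['conf'],2),'hole' if hh[3]>=0 else 'outer',len(c),'free',x.round(4),e.round(4),'fixed r',x2.round(4),e2.round(4))
E
python3 - <<'E'
from h import *
st,im,d=snap('wrist','w2'); print(st['eef_pos'].round(4))
ringfit('wrist','bearing_spacer_center',.012,.032,.014,st)
P=cloud('wrist',d,st); m=(d>0)&(P[...,2]>.008)&(P[...,2]<.02)&(np.hypot(P[...,0]-.665,P[...,1]-.025)<.05)
print(m.sum(),np.median(P[m],0).round(4)); cc=cv2.minEnclosingCircle(P[m][:,:2].astype(np.float32)); print(cc)
E
```

```text
[0.6058 0.0288 0.1614]
bearing_spacer_center 0.84 outer 189 free [0.6647 0.026  0.0315] 0.0003 fixed r [0.6647 0.026 ] 0.0006
bearing_spacer_center 0.84 hole 82 free [0.6648 0.0262 0.0138] 0.0003 fixed r [0.6648 0.0261] 0.0004
2883 [0.6661 0.0263 0.0115]
((0.6643784642219543, 0.025904159992933273), 0.03210293501615524)
```

View pics/w2.png

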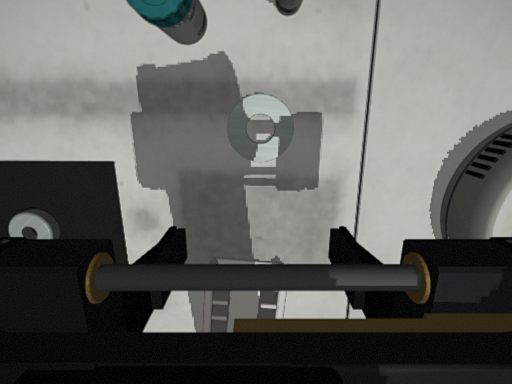

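The wrist view shows the ring at about (260,128) with a 28 mm bore visible, so the plain face is up. The circle fits agree to 0.3 mm. I'll go above it and grip across y.

```bash

python3 -m inch '[{"dx":0.0736,"dy":0.0034,"dz":0,"rx":0.0011,"ry":0.0032,"rz":-0.0034,"grip":87},{"dx":0.0736,"dy":0.0034,"dz":0,"rx":0,"ry":0,"rz":0,"grip":87},{"dx":0,"dy":0,"dz":0.08,"rx":0,"ry":0,"rz":0,"grip":87},{"dx":0,"dy":0,"dz":0.08,"rx":0,"ry":0,"rz":0,"grip":87},{"dx":0,"dy":0,"dz":0.08,"rx":0,"ry":0,"rz":0,"grip":87},{"dx":0,"dy":0,"dz":0,"rx":0,"ry":0,"rz":0,"grip":87},{"dx":0,"dy":0,"dz":0,"rx":0,"ry":0,"rz":0,"grip":87}]' 40
python3 - <<'E'
from h import *
plan([.6648,.0261,.029],0)
E
```

```text
clock: 13.85
eef_pos: [0.6639, 0.0309, 0.0677]
tool_rot: [-3.139, -0.012, -0.004]
force: [0.4, -0.3, 0.5]
finger_gap: 0.087
grip_force: 0.0
t 13.85 pos [0.6639 0.0309 0.0677] toolx yaw 0.45 zax [ 0.002  0.002 -1.   ] F [ 0.4 -0.3  0.5] gap 0.087 gf 0.0
ROT n 1 each [-0.0014 -0.0016  0.0053]
SHIFT after rot n 1 each [0.0023 0.012  0.0968] total [0.0023 0.012  0.0968]
```

```bash
for i in 1 2; do python3 -m inch '[{"dx":0,"dy":0,"dz":0,"rx":0,"ry":0,"rz":0,"grip":87}]' 40 | head -3; done
python3 -c "
from h import *
for i in range(3):
    snap('wrist'); s=readout.state(); print(s['eef_pos'].round(4),s['tool_rot'].round(4),s['dq'].round(3))"
```

```text
clock: 13.95
eef_pos: [0.6659, 0.0306, 0.0701]
tool_rot: [-3.139, -0.011, -0.011]
clock: 14.05
eef_pos: [0.666, 0.0303, 0.0703]
tool_rot: [-3.139, -0.009, -0.012]
[0.6659 0.0301 0.07  ] [-3.139  -0.0089 -0.011 ] [ 0.001  0.005  0.002  0.006 -0.001 -0.001  0.001]
[0.6656 0.03   0.0696] [-3.139  -0.0087 -0.01  ] [ 0.001  0.009  0.002  0.007  0.    -0.    -0.   ]
[0.6654 0.03   0.0693] [-3.139  -0.0085 -0.0091] [ 0.001  0.008 -0.001  0.005  0.001  0.     0.   ]
```

```bash

python3 -m inch '[{"dx":-0.002,"dy":0.0098,"dz":0.05,"rx":0,"ry":0,"rz":0.004,"grip":87},{"dx":0,"dy":0,"dz":0.04,"rx":0,"ry":0,"rz":0,"grip":87},{"dx":0,"dy":0,"dz":0,"rx":0,"ry":0,"rz":0,"grip":87},{"dx":0,"dy":0,"dz":0,"rx":0,"ry":0,"rz":0,"grip":87},{"dx":0,"dy":0,"dz":0,"rx":0,"ry":0,"rz":0,"grip":87}]' 40
python3 - <<'E'
from h import *
plan([.6648,.0261,.029],0)
E
```

```text
clock: 14.7
eef_pos: [0.6645, 0.0265, 0.0325]
tool_rot: [-3.139, 0.001, -0.007]
force: [0.9, 0.7, -0.3]
finger_gap: 0.0868
grip_force: 0.0
t 14.7 pos [0.6645 0.0265 0.0325] toolx yaw -0.02 zax [ 0.005  0.003 -1.   ] F [ 0.9  0.7 -0.3] gap 0.0868 gf 0.0
ROT n 1 each [-0.0019 -0.0031 -0.0002]
SHIFT after rot n 1 each [0.0007 0.001  0.0088] total [0.0007 0.001  0.0088]
```

```bash

python3 -m inch '[{"dx":0.0007,"dy":0.001,"dz":0.0065,"rx":-0.0019,"ry":-0.0031,"rz":0,"grip":87},{"dx":0,"dy":0,"dz":0,"rx":0,"ry":0,"rz":0,"grip":50},{"dx":0,"dy":0,"dz":0,"rx":0,"ry":0,"rz":0,"grip":50},{"dx":0,"dy":0,"dz":0,"rx":0,"ry":0,"rz":0,"grip":50},{"dx":0,"dy":0,"dz":0,"rx":0,"ry":0,"rz":0,"grip":50},{"dx":0,"dy":0,"dz":0,"rx":0,"ry":0,"rz":0,"grip":50}]' 35
python3 -m inch '[{"dx":0,"dy":0,"dz":-0.06,"rx":0,"ry":0,"rz":0,"grip":50},{"dx":0,"dy":0,"dz":-0.12,"rx":0,"ry":0,"rz":0,"grip":50},{"dx":0,"dy":0,"dz":-0.12,"rx":0,"ry":0,"rz":0,"grip":50},{"dx":0,"dy":0,"dz":-0.05,"rx":0,"ry":0,"rz":0,"grip":50}]'
python3 - <<'E'
from h import *
st,im,d=snap('wrist','w3')
plan([.526,-.255,.17],0)
E
```

```text
clock: 15.3
eef_pos: [0.6643, 0.0257, 0.0294]
tool_rot: [3.141, -0.001, -0.002]
force: [0.2, -0.7, 0.7]
finger_gap: 0.0632
grip_force: 37.4
clock: 15.7
eef_pos: [0.6667, 0.0261, 0.1748]
tool_rot: [-3.141, 0.001, -0.01]
force: [0.3, -0.2, -1.3]
finger_gap: 0.0627
grip_force: 37.3
t 15.75 pos [0.6676 0.0262 0.1769] toolx yaw -0.04 zax [ 0.009  0.    -1.   ] F [ 0.6 -0.3  1.1] gap 0.0631 gf 37.3
ROT n 1 each [-0.0002 -0.0063 -0.0005]
SHIFT after rot n 7 each [-0.0506  0.1004  0.0025] total [-0.3541  0.703   0.0173]
```

View pics/w3.png

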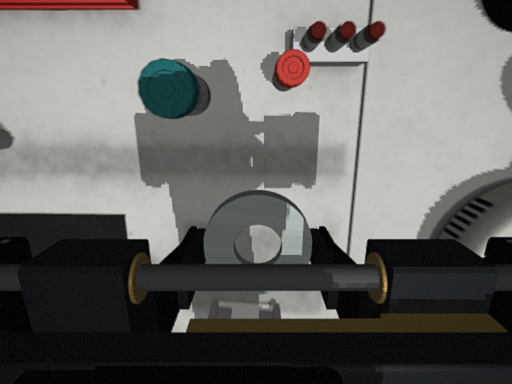

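The wrist view shows the ring in hand with its bore at about (258,244), so its centre can be measured in the tool frame. Next I'll hover with the spindle ahead of the hand.

```bash

python3 -m inch '[{"dx":-0.0506,"dy":0.1004,"dz":0.0025,"rx":0,"ry":0,"rz":0,"grip":50},{"dx":-0.0506,"dy":0.1004,"dz":0.0025,"rx":0,"ry":0,"rz":0,"grip":50},{"dx":-0.0506,"dy":0.1004,"dz":0.0025,"rx":0,"ry":0,"rz":0,"grip":50},{"dx":-0.0506,"dy":0.1004,"dz":0.0025,"rx":0,"ry":0,"rz":0,"grip":50},{"dx":-0.0506,"dy":0.1004,"dz":0.0025,"rx":0,"ry":0,"rz":0,"grip":50},{"dx":-0.0506,"dy":0.1004,"dz":0.0025,"rx":0,"ry":0,"rz":0,"grip":50},{"dx":-0.0506,"dy":0.1004,"dz":0.0025,"rx":0,"ry":0,"rz":0,"grip":50},{"dx":0,"dy":0,"dz":0,"rx":0,"ry":0,"rz":0,"grip":50},{"dx":0,"dy":0,"dz":0,"rx":0,"ry":0,"rz":0,"grip":50},{"dx":0,"dy":0,"dz":0,"rx":0,"ry":0,"rz":0,"grip":50}]'
python3 - <<'E'
from h import *
st,im,d=snap('wrist','w4'); np.save('w4.npy',d); np.save('w4s.npy',np.r_[st['eef_pos'],st['tool_rot']])
plan([.585,-.255,.17],0)
T=lambda p:(Rm(st['tool_rot']).T@(np.array(p)-st['eef_pos']))
for q,z in (('spindle_tip',.09),('hub_seat',.042)):
    for x in spotter.landmark_of('wrist',q)[:2]:
        w=at_z('wrist',*x['centre'],z,st); print(q,round(x['conf'],2),np.round(x['centre'],1),w.round(4),'tool',T(w).round(4))
zt=(st['eef_pos']+Rm(st['tool_rot'])@[0,0,.017])[2]
print('ring top z',zt); ringfit('wrist','bearing_spacer_center',zt,.032,.014,st)
P=cloud('wrist',d,st)
m=(d>0)&(P[...,2]>.066)&(P[...,2]<.074)&(np.hypot(P[...,0]-.585,P[...,1]+.255)<.1)
print('rim',m.sum())
k=(d>0)&(np.hypot(P[...,0]-.585,P[...,1]+.255)<.03)
for a,b in ((.085,.093),(.078,.085),(.06,.067),(.05,.057),(.043,.049),(.038,.044)):
    mm=k&(P[...,2]>a)&(P[...,2]<b); print(a,b,mm.sum(),P[mm].mean(0).round(4) if mm.any() else '')
cv2.imwrite('pics/w4c.png',cv2.resize(im[60:270,130:390],None,fx=3,fy=2.85,interpolation=cv2.INTER_CUBIC))
E
```

```text
clock: 16.75
eef_pos: [0.5229, -0.2537, 0.1618]
tool_rot: [-3.14, -0.001, 0.003]
force: [0.7, -0.0, -0.7]
finger_gap: 0.0629
grip_force: 37.3
t 16.8 pos [ 0.5232 -0.2534  0.162 ] toolx yaw 0.11 zax [-0.001  0.001 -1.   ] F [-0.1  0.4 -1.1] gap 0.0627 gf 37.3
ROT n 1 each [-0.0006  0.001   0.0013]
SHIFT after rot n 2 each [ 0.0773  0.002  -0.01  ] total [ 0.1545  0.0041 -0.0201]
spindle_tip 0.68 [129.  258.9] [ 0.5871 -0.2541  0.09  ] tool [0.0643 0.0006 0.0717]
hub_seat 0.92 [126.1 259.9] [ 0.5862 -0.2551  0.042 ] tool [0.0635 0.0016 0.1197]
ring top z 0.14479259182348184
bearing_spacer_center 0.66 outer 60 free [-123.6881   -1.6729  124.1899] 0.0007 fixed r [ 0.5252 -0.2532] 0.0007
bearing_spacer_center 0.66 outer 375 free [ 0.5334 -0.2531  0.0255] 0.008 fixed r [ 0.5263 -0.2533] 0.0114
rim 17313
0.085 0.093 239 [ 0.5853 -0.2549  0.0879]
0.078 0.085 91 [ 0.5858 -0.2546  0.0838]
0.06 0.067 178 [ 0.5882 -0.2544  0.062 ]
0.05 0.057 286 [ 0.5865 -0.2547  0.052 ]
0.043 0.049 814 [ 0.5862 -0.2547  0.0453]
0.038 0.044 1354 [ 0.5861 -0.2548  0.0415]
```

View pics/w4c.png

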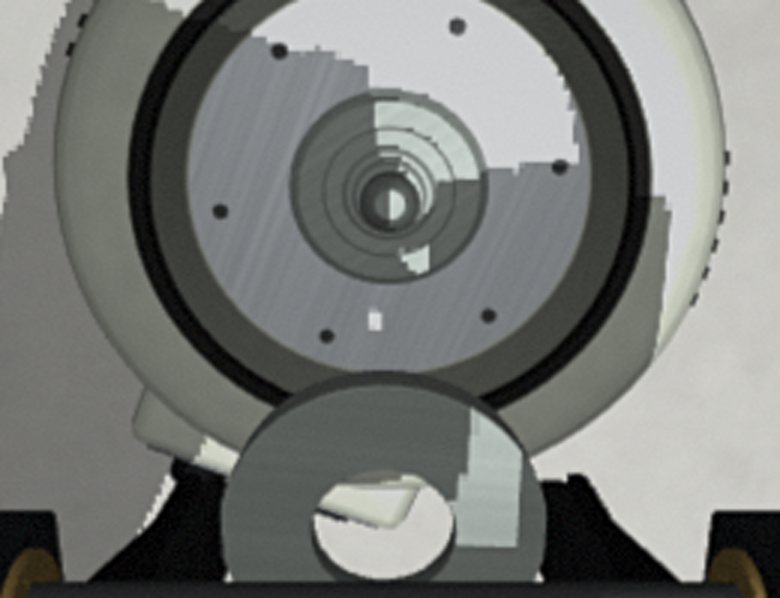

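```bash
cat >> h.py <<'E'
def hubfit(d,st,z0=.034,zp=.042,r=.026,c=(.586,-.255),rad=.036,zmax=.2):
    P=cloud('wrist',d,st); m=((d>0)&(P[...,2]>z0)&(P[...,2]<zmax)&(np.hypot(P[...,0]-c[0],P[...,1]-c[1])<rad)).astype(np.uint8)
    m=cv2.morphologyEx(m,cv2.MORPH_OPEN,np.ones((3,3)))
    k=max(cv2.findContours(m,cv2.RETR_EXTERNAL,cv2.CHAIN_APPROX_NONE)[0],key=len)
    w=np.array([at_z('wrist',p[0][1],p[0][0],zp,st) for p in k])
    print('n',len(k),'free',fitc(w[:,:2]),'fix',fitc(w[:,:2],r)); return fitc(w[:,:2])[0]
def inhand(d,st,zt,ro,rb):
    """centre of held ring in tool frame, top face at tool z=zt"""
    Rt=Rm(st['tool_rot']); P=(cloud('wrist',d,st)-st['eef_pos'])@Rt
    m=((d>0)&(abs(P[...,2]-zt)<.004)&(np.hypot(P[...,0],P[...,1])<ro+.006)).astype(np.uint8); m[264:]=0
    cs,h=cv2.findContours(m,cv2.RETR_CCOMP,cv2.CHAIN_APPROX_NONE)
    z=(st['eef_pos']+Rt@[0,0,zt])[2]
    for c,hh in zip(cs,h[0]):
        if len(c)<30: continue
        c=c[:,0]; c=c[c[:,1]<258]
        w=(np.array([at_z('wrist',p[1],p[0],z,st) for p in c])-st['eef_pos'])@Rt
        print('inhand',len(c),fitc(w[:,:2]),'fix',fitc(w[:,:2],ro if hh[3]<0 else rb))
E
python3 - <<'E'
from h import *
d=np.load('w4.npy'); s=np.load('w4s.npy'); st=dict(eef_pos=s[:3],tool_rot=s[3:])
hubfit(d,st); hubfit(d,st,.0438,.046,.019); inhand(d,st,.017,.032,.014)
plan([.586,-.255,.13],0)
E
```

```text
n 178 free (array([ 0.58516981, -0.25477678,  0.02550613]), np.float64(0.0004184483997574388)) fix (array([ 0.58516608, -0.25477836]), np.float64(0.0006703250960665203))
n 141 free (array([ 0.58522864, -0.25461957,  0.01819963]), np.float64(0.0006049630646531107)) fix (array([ 0.58523622, -0.25459787]), np.float64(0.00104799052650503))
inhand 311 (array([ 0.00086934, -0.00029539,  0.03176395]), np.float64(0.00963177092124402)) fix (array([ 0.00056702, -0.00029063]), np.float64(0.009678106821944399))
t 16.95 pos [ 0.5232 -0.2538  0.1623] toolx yaw 0.11 zax [-0.001  0.    -1.   ] F [-0.2  0.7 -1.2] gap 0.063 gf 37.3
ROT n 1 each [-0.0001  0.0008  0.0012]
SHIFT after rot n 2 each [0.0785 0.0015 0.0403] total [0.157  0.003  0.0807]
```

```bash

python3 -m inch '[{"dx":0.077,"dy":0.0015,"dz":0.03,"rx":0,"ry":0.0008,"rz":0.0012,"grip":50},{"dx":0.077,"dy":0.0015,"dz":0.03,"rx":0,"ry":0,"rz":0,"grip":50},{"dx":0,"dy":0,"dz":0,"rx":0,"ry":0,"rz":0,"grip":50},{"dx":0,"dy":0,"dz":0,"rx":0,"ry":0,"rz":0,"grip":50},{"dx":0,"dy":0,"dz":0,"rx":0,"ry":0,"rz":0,"grip":50},{"dx":0,"dy":0,"dz":0,"rx":0,"ry":0,"rz":0,"grip":50}]'
python3 - <<'E'
from h import *
plan([.5847,-.2551,.09],0)
E
```

```text
clock: 17.55
eef_pos: [0.5836, -0.257, 0.1392]
tool_rot: [3.141, -0.005, 0.001]
force: [-0.1, 0.1, -0.6]
finger_gap: 0.063
grip_force: 37.3
t 17.55 pos [ 0.5836 -0.257   0.1392] toolx yaw -0.18 zax [ 0.001 -0.001 -1.   ] F [-0.1  0.1 -0.6] gap 0.063 gf 37.3
ROT n 1 each [ 0.0006 -0.0004 -0.0021]
SHIFT after rot n 2 each [ 0.0013 -0.0023  0.0614] total [ 0.0027 -0.0046  0.1229]
```

```bash

python3 -m inch '[{"dx":0.0027,"dy":-0.0046,"dz":0.03,"rx":0.0006,"ry":-0.0004,"rz":-0.002,"grip":50},{"dx":0,"dy":0,"dz":0.04,"rx":0,"ry":0,"rz":0,"grip":50},{"dx":0,"dy":0,"dz":0.034,"rx":0,"ry":0,"rz":0,"grip":50},{"dx":0,"dy":0,"dz":0,"rx":0,"ry":0,"rz":0,"grip":50},{"dx":0,"dy":0,"dz":0,"rx":0,"ry":0,"rz":0,"grip":50},{"dx":0,"dy":0,"dz":0,"rx":0,"ry":0,"rz":0,"grip":50},{"dx":0,"dy":0,"dz":0,"rx":0,"ry":0,"rz":0,"grip":50}]'
python3 - <<'E'
from h import *
plan([.5847,-.2551,.071],0)
E
```

```text
clock: 18.25
eef_pos: [0.5857, -0.2549, 0.0976]
tool_rot: [-3.141, -0.001, -0.001]
force: [0.2, 0.2, -0.4]
finger_gap: 0.063
grip_force: 37.3
t 18.25 pos [ 0.5857 -0.2549  0.0976] toolx yaw 0.03 zax [ 0.001  0.    -1.   ] F [ 0.2  0.2 -0.4] gap 0.063 gf 37.3
ROT n 1 each [-0.0001 -0.0005  0.0003]
SHIFT after rot n 1 each [-0.0025  0.0005  0.0664] total [-0.0025  0.0005  0.0664]
```

```bash

python3 -m inch '[{"dx":-0.0022,"dy":0.0005,"dz":0.015,"rx":0,"ry":0,"rz":0,"grip":50},{"dx":0,"dy":0,"dz":0.015,"rx":0,"ry":0,"rz":0,"grip":50},{"dx":0,"dy":0,"dz":0,"rx":0,"ry":0,"rz":0,"grip":50},{"dx":0,"dy":0,"dz":0,"rx":0,"ry":0,"rz":0,"grip":50}]'
python3 -m inch '[{"dx":0,"dy":0,"dz":0.012,"rx":0,"ry":0,"rz":0,"grip":50},{"dx":0,"dy":0,"dz":0,"rx":0,"ry":0,"rz":0,"grip":50},{"dx":0,"dy":0,"dz":0,"rx":0,"ry":0,"rz":0,"grip":50}]'
```

```text
clock: 18.65
eef_pos: [0.584, -0.2548, 0.0844]
tool_rot: [-3.141, -0.001, 0.002]
force: [0.0, -0.1, 0.1]
finger_gap: 0.063
grip_force: 37.3
clock: 18.95
eef_pos: [0.5842, -0.2548, 0.0798]
tool_rot: [-3.141, -0.001, 0.001]
force: [-0.1, 1.2, -1.7]
finger_gap: 0.0631
grip_force: 37.3
```

```bash

python3 -m inch '[{"dx":0.0012,"dy":0,"dz":0.01,"rx":0,"ry":0,"rz":0,"grip":50},{"dx":0,"dy":0,"dz":0,"rx":0,"ry":0,"rz":0,"grip":50},{"dx":0,"dy":0,"dz":0,"rx":0,"ry":0,"rz":0,"grip":50}]'
python3 -m inch '[{"dx":0,"dy":0,"dz":0.008,"rx":0,"ry":0,"rz":0,"grip":50},{"dx":0,"dy":0,"dz":0,"rx":0,"ry":0,"rz":0,"grip":50},{"dx":0,"dy":0,"dz":0,"rx":0,"ry":0,"rz":0,"grip":50}]'
```

```text
clock: 19.25
eef_pos: [0.5847, -0.2548, 0.0758]
tool_rot: [-3.141, -0.001, 0.001]
force: [0.5, 0.2, -0.9]
finger_gap: 0.0629
grip_force: 37.3
clock: 19.55
eef_pos: [0.5846, -0.2548, 0.0726]
tool_rot: [-3.141, -0.001, 0.001]
force: [-0.0, 0.4, -1.6]
finger_gap: 0.0631
grip_force: 37.3
```

```bash

python3 -m inch '[{"dx":0,"dy":0,"dz":0.005,"rx":0,"ry":0,"rz":0,"grip":50},{"dx":0,"dy":0,"dz":0,"rx":0,"ry":0,"rz":0,"grip":50},{"dx":0,"dy":0,"dz":0,"rx":0,"ry":0,"rz":0,"grip":50}]'
python3 -m inch '[{"dx":0,"dy":0,"dz":0.004,"rx":0,"ry":0,"rz":0,"grip":50},{"dx":0,"dy":0,"dz":0,"rx":0,"ry":0,"rz":0,"grip":50},{"dx":0,"dy":0,"dz":0,"rx":0,"ry":0,"rz":0,"grip":50}]'
```

```text
clock: 19.85
eef_pos: [0.5851, -0.255, 0.0714]
tool_rot: [-3.141, -0.001, -0.0]
force: [-1.6, 0.0, 3.5]
finger_gap: 0.0626
grip_force: 37.4
clock: 20.15
eef_pos: [0.5851, -0.255, 0.0713]
tool_rot: [-3.141, -0.001, -0.0]
force: [-3.3, 2.3, 9.9]
finger_gap: 0.0628
grip_force: 37.8
```

It seated at TCP z 0.0713, where 0.071 was predicted. I'll release, lift, and check.

```bash

python3 -m inch '[{"dx":0,"dy":0,"dz":-0.004,"rx":0,"ry":0,"rz":0,"grip":76},{"dx":0,"dy":0,"dz":0,"rx":0,"ry":0,"rz":0,"grip":76},{"dx":0,"dy":0,"dz":0,"rx":0,"ry":0,"rz":0,"grip":76},{"dx":0,"dy":0,"dz":-0.03,"rx":0,"ry":0,"rz":0,"grip":76},{"dx":0,"dy":0,"dz":-0.1,"rx":0,"ry":0,"rz":0,"grip":76},{"dx":0,"dy":0,"dz":-0.12,"rx":0,"ry":0,"rz":0,"grip":76},{"dx":0,"dy":0,"dz":-0.07,"rx":0,"ry":0,"rz":0,"grip":87},{"dx":0,"dy":0,"dz":0,"rx":0,"ry":0,"rz":0,"grip":87},{"dx":0,"dy":0,"dz":0,"rx":0,"ry":0,"rz":0,"grip":87}]'
python3 - <<'E'
from h import *
st,im,d=snap('wrist','w5')
ringfit('wrist','bearing_spacer_center',.054,.032,.014,st)
P=cloud('wrist',d,st); rr=np.hypot(P[...,0]-.5851,P[...,1]+.255)
m=(d>0)&(rr>.019)&(rr<.030); Q=P[m]; A=np.c_[Q-[.585,-.255,0]]; 
c,*_=np.linalg.lstsq(np.c_[A[:,:2],np.ones(len(A))],A[:,2],rcond=None); print('plane',c.round(4),len(Q))
plan([.37,.270,.20],0)
print(readout.state()['q'].round(2))
E
```

```text
clock: 21.05
eef_pos: [0.5852, -0.2551, 0.1999]
tool_rot: [3.142, 0.001, 0.002]
force: [-0.4, -0.8, -0.1]
finger_gap: 0.0857
grip_force: 0.0
bearing_spacer_center 0.88 outer 177 free [ 0.5863 -0.2546  0.032 ] 0.0004 fixed r [ 0.5863 -0.2546] 0.0004
bearing_spacer_center 0.88 hole 78 free [ 0.585  -0.2551  0.0142] 0.0012 fixed r [ 0.5851 -0.2551] 0.0013
plane [ 5.7141 -0.1098  0.1246] 11346
t 21.15 pos [ 0.584  -0.2546  0.1974] toolx yaw 0.03 zax [-0.003  0.002 -1.   ] F [ 0.4 -0.3 -0.2] gap 0.0866 gf 0.0
ROT n 1 each [-0.0011  0.0019  0.0004]
SHIFT after rot n 12 each [-0.0446 -0.1093 -0.0005] total [-0.535  -1.3116 -0.0064]
[ 0.44  0.32 -0.08  1.55  0.03  1.27 -1.22]
```

```bash

python3 -m inch '[{"dx":-0.0446,"dy":-0.1093,"dz":0,"rx":0,"ry":0,"rz":0,"grip":87},{"dx":-0.0446,"dy":-0.1093,"dz":0,"rx":0,"ry":0,"rz":0,"grip":87},{"dx":-0.0446,"dy":-0.1093,"dz":0,"rx":0,"ry":0,"rz":0,"grip":87},{"dx":-0.0446,"dy":-0.1093,"dz":0,"rx":0,"ry":0,"rz":0,"grip":87},{"dx":-0.0446,"dy":-0.1093,"dz":0,"rx":0,"ry":0,"rz":0,"grip":87},{"dx":-0.0446,"dy":-0.1093,"dz":0,"rx":0,"ry":0,"rz":0,"grip":87},{"dx":-0.0446,"dy":-0.1093,"dz":0,"rx":0,"ry":0,"rz":0,"grip":87},{"dx":-0.0446,"dy":-0.1093,"dz":0,"rx":0,"ry":0,"rz":0,"grip":87},{"dx":-0.0446,"dy":-0.1093,"dz":0,"rx":0,"ry":0,"rz":0,"grip":87},{"dx":-0.0446,"dy":-0.1093,"dz":0.03,"rx":0,"ry":0,"rz":0,"grip":87},{"dx":-0.0446,"dy":-0.1093,"dz":0.03,"rx":0,"ry":0,"rz":0,"grip":87},{"dx":-0.0446,"dy":-0.1093,"dz":0.04,"rx":0,"ry":0,"rz":0,"grip":87},{"dx":0,"dy":0,"dz":0,"rx":0,"ry":0,"rz":0,"grip":87},{"dx":0,"dy":0,"dz":0,"rx":0,"ry":0,"rz":0,"grip":87},{"dx":0,"dy":0,"dz":0,"rx":0,"ry":0,"rz":0,"grip":87},{"dx":0,"dy":0,"dz":0,"rx":0,"ry":0,"rz":0,"grip":87}]'
python3 - <<'E'
from h import *
st,im,d=snap('wrist','w6')
ringfit('wrist','middle_spacer_center',.012,.027,.011,st)
plan([.430,.270,.06],0); print(readout.state()['q'].round(2))
E
```

```text
clock: 22.75
eef_pos: [0.3712, 0.2682, 0.1591]
tool_rot: [-3.141, 0.004, 0.001]
force: [-0.1, -0.1, -0.1]
finger_gap: 0.0869
grip_force: 0.0
middle_spacer_center 0.78 outer 159 free [0.4304 0.2723 0.0263] 0.0003 fixed r [0.4304 0.2723] 0.0008
middle_spacer_center 0.78 hole 67 free [0.431  0.2723 0.0111] 0.0003 fixed r [0.431  0.2723] 0.0004
t 22.85 pos [0.3712 0.2686 0.1594] toolx yaw -0.11 zax [-0.     0.001 -1.   ] F [ 0.3 -0.1 -0.6] gap 0.0872 gf 0.0
ROT n 1 each [-0.0004  0.0002 -0.0013]
SHIFT after rot n 3 each [ 0.049  -0.0012  0.0828] total [ 0.1471 -0.0036  0.2485]
[-0.08  0.   -0.6   2.   -0.    1.14 -2.25]
```

```bash

python3 -m inch '[{"dx":0.0494,"dy":-0.003,"dz":0.08,"rx":0,"ry":0,"rz":-0.0013,"grip":87},{"dx":0.0494,"dy":-0.003,"dz":0.08,"rx":0,"ry":0,"rz":0,"grip":87},{"dx":0.0494,"dy":-0.003,"dz":0.08,"rx":0,"ry":0,"rz":0,"grip":87},{"dx":0,"dy":0,"dz":0,"rx":0,"ry":0,"rz":0,"grip":87},{"dx":0,"dy":0,"dz":0,"rx":0,"ry":0,"rz":0,"grip":87},{"dx":0,"dy":0,"dz":0,"rx":0,"ry":0,"rz":0,"grip":87},{"dx":0,"dy":0,"dz":0,"rx":0,"ry":0,"rz":0,"grip":87}]'
python3 - <<'E'
from h import *
plan([.4305,.2722,.031],0)
E
```

```text
clock: 23.55
eef_pos: [0.4301, 0.274, 0.0652]
tool_rot: [-3.14, -0.005, -0.004]
force: [0.4, 0.5, -0.5]
finger_gap: 0.0874
grip_force: 0.0
t 23.55 pos [0.4301 0.274  0.0652] toolx yaw 0.17 zax [ 0.003  0.002 -1.   ] F [ 0.4  0.5 -0.5] gap 0.0874 gf 0.0
ROT n 1 each [-0.0011 -0.0017  0.002 ]
SHIFT after rot n 1 each [0.001  0.0046 0.0855] total [0.001  0.0046 0.0855]
```

```bash

python3 -m inch '[{"dx":0.001,"dy":0.0046,"dz":0.04,"rx":-0.0011,"ry":-0.0017,"rz":0.002,"grip":87},{"dx":0,"dy":0,"dz":0.043,"rx":0,"ry":0,"rz":0,"grip":87},{"dx":0,"dy":0,"dz":0,"rx":0,"ry":0,"rz":0,"grip":87},{"dx":0,"dy":0,"dz":0,"rx":0,"ry":0,"rz":0,"grip":87},{"dx":0,"dy":0,"dz":0,"rx":0,"ry":0,"rz":0,"grip":87},{"dx":0,"dy":0,"dz":0,"rx":0,"ry":0,"rz":0,"grip":87}]'
python3 - <<'E'
from h import *
plan([.4305,.2722,.031],0)
E
```

```text
clock: 24.15
eef_pos: [0.4303, 0.2717, 0.0306]
tool_rot: [3.141, -0.001, -0.004]
force: [-0.4, -0.1, 0.1]
finger_gap: 0.0869
grip_force: 0.0
t 24.15 pos [0.4303 0.2717 0.0306] toolx yaw -0.02 zax [-0.002 -0.001 -1.   ] F [-0.4 -0.1  0.1] gap 0.0869 gf 0.0
ROT n 1 each [ 0.0005  0.0016 -0.0002]
SHIFT after rot n 1 each [ 0.0006 -0.0011 -0.001 ] total [ 0.0006 -0.0011 -0.001 ]
```

```bash

python3 -m inch '[{"dx":0,"dy":0,"dz":0,"rx":0,"ry":0.001,"rz":0,"grip":42},{"dx":0,"dy":0,"dz":0,"rx":0,"ry":0,"rz":0,"grip":42},{"dx":0,"dy":0,"dz":0,"rx":0,"ry":0,"rz":0,"grip":42},{"dx":0,"dy":0,"dz":0,"rx":0,"ry":0,"rz":0,"grip":42},{"dx":0,"dy":0,"dz":0,"rx":0,"ry":0,"rz":0,"grip":42},{"dx":0,"dy":0,"dz":0,"rx":0,"ry":0,"rz":0,"grip":42},{"dx":0,"dy":0,"dz":0,"rx":0,"ry":0,"rz":0,"grip":42}]' 35
python3 -m inch '[{"dx":0,"dy":0,"dz":-0.06,"rx":0,"ry":0,"rz":0,"grip":42},{"dx":0,"dy":0,"dz":-0.12,"rx":0,"ry":0,"rz":0,"grip":42},{"dx":0,"dy":0,"dz":-0.12,"rx":0,"ry":0,"rz":0,"grip":42},{"dx":0,"dy":0,"dz":-0.05,"rx":0,"ry":0,"rz":0,"grip":42},{"dx":0,"dy":0,"dz":0,"rx":0,"ry":0,"rz":0,"grip":42},{"dx":0,"dy":0,"dz":0,"rx":0,"ry":0,"rz":0,"grip":42}]'
python3 - <<'E'
from h import *
st,im,d=snap('wrist','w7'); inhand(d,st,.0186,.027,.011)
plan([.526,-.255,.165],0)
E
```

```text
clock: 24.85
eef_pos: [0.43, 0.2715, 0.03]
tool_rot: [3.141, -0.001, -0.003]
force: [0.1, -0.3, 1.4]
finger_gap: 0.052
grip_force: 35.0
clock: 25.45
eef_pos: [0.4301, 0.2714, 0.1697]
tool_rot: [3.14, -0.001, -0.003]
force: [-0.2, -0.1, -0.6]
finger_gap: 0.0519
grip_force: 35.0
inhand 199 (array([ 0.00104339, -0.00023765,  0.0273839 ]), np.float64(0.0018752724647390071)) fix (array([ 0.0014868 , -0.00024794]), np.float64(0.0019659798600919973))
inhand 79 (array([ 0.00171907, -0.00025812,  0.01069556]), np.float64(0.00024873990760427184)) fix (array([ 0.00149514, -0.00026397]), np.float64(0.00037731814304869856))
t 25.5 pos [0.4295 0.271  0.1688] toolx yaw -0.04 zax [-0.003 -0.002 -1.   ] F [-0.6 -0.8 -0.3] gap 0.0522 gf 35.0
ROT n 1 each [ 0.0014  0.0023 -0.0004]
SHIFT after rot n 12 each [0.0201 0.1096 0.0008] total [0.2412 1.315  0.0094]
```

```bash

python3 -m inch '[{"dx":0.0201,"dy":0.1096,"dz":0.0,"rx":0,"ry":0,"rz":0,"grip":42},{"dx":0.0201,"dy":0.1096,"dz":0,"rx":0,"ry":0,"rz":0,"grip":42},{"dx":0.0201,"dy":0.1096,"dz":0,"rx":0,"ry":0,"rz":0,"grip":42},{"dx":0.0201,"dy":0.1096,"dz":0,"rx":0,"ry":0,"rz":0,"grip":42},{"dx":0.0201,"dy":0.1096,"dz":0,"rx":0,"ry":0,"rz":0,"grip":42},{"dx":0.0201,"dy":0.1096,"dz":0,"rx":0,"ry":0,"rz":0,"grip":42},{"dx":0.0201,"dy":0.1096,"dz":0,"rx":0,"ry":0,"rz":0,"grip":42},{"dx":0.0201,"dy":0.1096,"dz":0,"rx":0,"ry":0,"rz":0,"grip":42},{"dx":0.0201,"dy":0.1096,"dz":0,"rx":0,"ry":0,"rz":0,"grip":42},{"dx":0.0201,"dy":0.1096,"dz":0,"rx":0,"ry":0,"rz":0,"grip":42},{"dx":0.0201,"dy":0.1096,"dz":0,"rx":0,"ry":0,"rz":0,"grip":42},{"dx":0.0201,"dy":0.1096,"dz":0,"rx":0,"ry":0,"rz":0,"grip":42},{"dx":0,"dy":0,"dz":0,"rx":0,"ry":0,"rz":0,"grip":42},{"dx":0,"dy":0,"dz":0,"rx":0,"ry":0,"rz":0,"grip":42},{"dx":0,"dy":0,"dz":0,"rx":0,"ry":0,"rz":0,"grip":42},{"dx":0,"dy":0,"dz":0,"rx":0,"ry":0,"rz":0,"grip":42}]'
cat >> h.py <<'E'
def level(d,st,zt,ro,c=(0,0),rb=0):
    """tilt of held ring's top face in tool frame (slopes, height)"""
    P=(cloud('wrist',d,st)-st['eef_pos'])@Rm(st['tool_rot']); r=np.hypot(P[...,0]-c[0],P[...,1]-c[1])
    m=(d>0)&(abs(P[...,2]-zt)<.006)&(r<ro-.003)&(r>rb+.002); m[258:]=False; Q=P[m]
    print('level',np.linalg.lstsq(np.c_[Q[:,:2],np.ones(len(Q))],Q[:,2],rcond=None)[0].round(4),len(Q))
E
python3 - <<'E'
from h import *
st,im,d=snap('wrist','w8'); print(st['eef_pos'].round(4),st['dq'].round(3))
inhand(d,st,.0186,.027,.011); level(d,st,.0186,.027,(.001,0),.011)
hubfit(d,st,.048,.054,.032,rad=.042,zmax=.12); ringfit('wrist','bearing_spacer_center',.054,.032,.014,st)
for q,z in (('spindle_tip',.09),):
    for x in spotter.landmark_of('wrist',q)[:1]: print(q,round(x['conf'],2),at_z('wrist',*x['centre'],z,st).round(4))
P=cloud('wrist',d,st); m=(d>0)&(P[...,2]>.081)&(P[...,2]<.1)&(np.hypot(P[...,0]-.586,P[...,1]+.255)<.02); print('nose',P[m].mean(0).round(4),cv2.minEnclosingCircle(P[m][:,:2].astype(np.float32)))
rr=np.hypot(P[...,0]-.5855,P[...,1]+.255); m=(d>0)&(rr>.018)&(rr<.029)&(P[...,2]<.07); Q=P[m]-[.585,-.255,0]
print('seated plane',np.linalg.lstsq(np.c_[Q[:,:2],np.ones(len(Q))],Q[:,2],rcond=None)[0].round(4),len(Q))
plan([.5847,-.2552,.125],0)
E
```

```text
clock: 27.1
eef_pos: [0.5264, -0.2524, 0.1696]
tool_rot: [-3.141, -0.003, 0.005]
force: [0.2, 0.9, -0.3]
finger_gap: 0.0522
grip_force: 35.0
[ 0.5264 -0.2524  0.1696] [ 0.    -0.008  0.004 -0.005  0.002 -0.001  0.   ]
inhand 197 (array([ 0.00111553, -0.00032975,  0.02734168]), np.float64(0.0018803670353743627)) fix (array([ 0.00151182, -0.00032129]), np.float64(0.0019585977622538))
inhand 79 (array([ 0.00170829, -0.0002809 ,  0.01070453]), np.float64(0.00023896285547027628)) fix (array([ 0.00149629, -0.00029017]), np.float64(0.0003656952937253764))
level [-0.0059  0.0017  0.0186] 2249
n 216 free (array([ 0.58540431, -0.25454649,  0.03141161]), np.float64(0.00026050029419324446)) fix (array([ 0.5853778 , -0.25453937]), np.float64(0.0006471945496895394))
bearing_spacer_center 0.65 outer 213 free [ 0.5854 -0.2546  0.0313] 0.0004 fixed r [ 0.5854 -0.2546] 0.0008
bearing_spacer_center 0.65 hole 95 free [ 0.5858 -0.2544  0.0141] 0.0002 fixed r [ 0.5858 -0.2544] 0.0002
spindle_tip 0.75 [ 0.5854 -0.253   0.09  ]
nose [ 0.5855 -0.2548  0.0868] ((0.5849851965904236, -0.254861980676651), 0.007411728613078594)
seated plane [0.0019 0.0008 0.0535] 2298
t 27.25 pos [ 0.5266 -0.2533  0.1705] toolx yaw 0.07 zax [-0.002 -0.001 -1.   ] F [-0.3  0.5 -0.7] gap 0.0521 gf 35.0
ROT n 1 each [0.0006 0.001  0.0008]
SHIFT after rot n 2 each [0.0726 0.0023 0.0568] total [0.1453 0.0047 0.1137]
```

```bash

python3 -m inch '[{"dx":0.0725,"dy":0.0023,"dz":0.05,"rx":0,"ry":0.001,"rz":0,"grip":42},{"dx":0.0725,"dy":0.0023,"dz":0.05,"rx":0,"ry":0,"rz":0,"grip":42},{"dx":0,"dy":0,"dz":0,"rx":0,"ry":0,"rz":0,"grip":42},{"dx":0,"dy":0,"dz":0,"rx":0,"ry":0,"rz":0,"grip":42},{"dx":0,"dy":0,"dz":0,"rx":0,"ry":0,"rz":0,"grip":42},{"dx":0,"dy":0,"dz":0,"rx":0,"ry":0,"rz":0,"grip":42},{"dx":0,"dy":0,"dz":0,"rx":0,"ry":0,"rz":0,"grip":42}]'
python3 - <<'E'
from h import *
plan([.5846,-.2552,.096],0)
E
```

```text
clock: 27.95
eef_pos: [0.5842, -0.2568, 0.1316]
tool_rot: [3.14, -0.002, 0.002]
force: [-0.6, -0.3, -0.6]
finger_gap: 0.052
grip_force: 35.0
t 27.95 pos [ 0.5842 -0.2568  0.1316] toolx yaw -0.07 zax [ 0.001 -0.002 -1.   ] F [-0.6 -0.3 -0.6] gap 0.052 gf 35.0
ROT n 1 each [ 0.0012 -0.0008 -0.0008]
SHIFT after rot n 1 each [ 0.001  -0.0041  0.0889] total [ 0.001  -0.0041  0.0889]
```

```bash

python3 -m inch '[{"dx":0.001,"dy":-0.0041,"dz":0.03,"rx":0.0012,"ry":-0.0008,"rz":-0.0008,"grip":42},{"dx":0,"dy":0,"dz":0.03,"rx":0,"ry":0,"rz":0,"grip":42},{"dx":0,"dy":0,"dz":0.025,"rx":0,"ry":0,"rz":0,"grip":42},{"dx":0,"dy":0,"dz":0,"rx":0,"ry":0,"rz":0,"grip":42},{"dx":0,"dy":0,"dz":0,"rx":0,"ry":0,"rz":0,"grip":42},{"dx":0,"dy":0,"dz":0,"rx":0,"ry":0,"rz":0,"grip":42},{"dx":0,"dy":0,"dz":0,"rx":0,"ry":0,"rz":0,"grip":42}]'
python3 - <<'E'
from h import *
plan([.5846,-.2552,.09],0)
E
```

```text
clock: 28.65
eef_pos: [0.5852, -0.2549, 0.0969]
tool_rot: [-3.141, -0.001, 0.001]
force: [0.5, 0.5, -0.2]
finger_gap: 0.0518
grip_force: 35.0
t 28.65 pos [ 0.5852 -0.2549  0.0969] toolx yaw 0.04 zax [-0.  0. -1.] F [ 0.5  0.5 -0.2] gap 0.0518 gf 35.0
ROT n 1 each [-0.0003  0.0002  0.0004]
SHIFT after rot n 1 each [-0.0015  0.0007  0.0173] total [-0.0015  0.0007  0.0173]
```

```bash

python3 -m inch '[{"dx":-0.0012,"dy":0.0005,"dz":0.01,"rx":0,"ry":0,"rz":0,"grip":42},{"dx":0,"dy":0,"dz":0.006,"rx":0,"ry":0,"rz":0,"grip":42},{"dx":0,"dy":0,"dz":0,"rx":0,"ry":0,"rz":0,"grip":42},{"dx":0,"dy":0,"dz":0,"rx":0,"ry":0,"rz":0,"grip":42}]'
python3 -m inch '[{"dx":0,"dy":0,"dz":0.008,"rx":0,"ry":0,"rz":0,"grip":42},{"dx":0,"dy":0,"dz":0,"rx":0,"ry":0,"rz":0,"grip":42},{"dx":0,"dy":0,"dz":0,"rx":0,"ry":0,"rz":0,"grip":42}]'
```

```text
clock: 29.05
eef_pos: [0.5842, -0.2549, 0.0898]
tool_rot: [-3.141, -0.001, 0.002]
force: [0.4, -0.3, -0.9]
finger_gap: 0.0522
grip_force: 35.0
clock: 29.35
eef_pos: [0.5842, -0.2549, 0.0866]
tool_rot: [-3.141, -0.001, 0.002]
force: [0.8, -0.3, -1.4]
finger_gap: 0.0522
grip_force: 35.0
```

Past the 20.2 mm shoulder without force. I'll continue down to the seat.

```bash

python3 -m inch '[{"dx":0,"dy":0,"dz":0.008,"rx":0,"ry":0,"rz":0,"grip":42},{"dx":0,"dy":0,"dz":0,"rx":0,"ry":0,"rz":0,"grip":42},{"dx":0,"dy":0,"dz":0,"rx":0,"ry":0,"rz":0,"grip":42}]'
python3 -m inch '[{"dx":0,"dy":0,"dz":0.005,"rx":0,"ry":0,"rz":0,"grip":42},{"dx":0,"dy":0,"dz":0,"rx":0,"ry":0,"rz":0,"grip":42},{"dx":0,"dy":0,"dz":0,"rx":0,"ry":0,"rz":0,"grip":42}]'
```

```text
clock: 29.65
eef_pos: [0.5842, -0.2549, 0.0834]
tool_rot: [-3.141, -0.001, 0.002]
force: [-0.9, 0.3, -0.4]
finger_gap: 0.0519
grip_force: 35.0
clock: 29.95
eef_pos: [0.5846, -0.255, 0.0821]
tool_rot: [-3.141, -0.001, 0.001]
force: [-0.4, -0.1, 2.9]
finger_gap: 0.0518
grip_force: 35.0
```

```bash

python3 -m inch '[{"dx":0,"dy":0,"dz":0,"rx":0,"ry":0,"rz":0,"grip":68},{"dx":0,"dy":0,"dz":0,"rx":0,"ry":0,"rz":0,"grip":68},{"dx":0,"dy":0,"dz":0,"rx":0,"ry":0,"rz":0,"grip":68},{"dx":0,"dy":0,"dz":-0.03,"rx":0,"ry":0,"rz":0,"grip":68},{"dx":0,"dy":0,"dz":-0.1,"rx":0,"ry":0,"rz":0,"grip":68},{"dx":0,"dy":0,"dz":-0.12,"rx":0,"ry":0,"rz":0,"grip":68},{"dx":0,"dy":0,"dz":-0.04,"rx":0,"ry":0,"rz":0,"grip":87},{"dx":0,"dy":0,"dz":0,"rx":0,"ry":0,"rz":0,"grip":87}]'
python3 - <<'E'
from h import *
plan([.501,.268,.19],0)
E
```

```text
clock: 30.75
eef_pos: [0.5865, -0.2558, 0.2023]
tool_rot: [3.139, 0.001, 0.009]
force: [0.8, 0.9, 0.9]
finger_gap: 0.0774
grip_force: 0.0
t 30.75 pos [ 0.5865 -0.2558  0.2023] toolx yaw 0.04 zax [ 0.006 -0.002 -1.   ] F [0.8 0.9 0.9] gap 0.0774 gf 0.0
ROT n 1 each [ 0.0014 -0.0039  0.0004]
SHIFT after rot n 12 each [-0.0178 -0.1091  0.0026] total [-0.2138 -1.3095  0.0307]
```

```bash

python3 -m inch '[{"dx":-0.0178,"dy":-0.1091,"dz":0,"rx":0,"ry":0,"rz":0,"grip":87},{"dx":-0.0178,"dy":-0.1091,"dz":0,"rx":0,"ry":0,"rz":0,"grip":87},{"dx":-0.0178,"dy":-0.1091,"dz":0,"rx":0,"ry":0,"rz":0,"grip":87},{"dx":-0.0178,"dy":-0.1091,"dz":0,"rx":0,"ry":0,"rz":0,"grip":87},{"dx":-0.0178,"dy":-0.1091,"dz":0,"rx":0,"ry":0,"rz":0,"grip":87},{"dx":-0.0178,"dy":-0.1091,"dz":0,"rx":0,"ry":0,"rz":0,"grip":87},{"dx":-0.0178,"dy":-0.1091,"dz":0,"rx":0,"ry":0,"rz":0,"grip":87},{"dx":-0.0178,"dy":-0.1091,"dz":0,"rx":0,"ry":0,"rz":0,"grip":87},{"dx":-0.0178,"dy":-0.1091,"dz":0,"rx":0,"ry":0,"rz":0,"grip":87},{"dx":-0.0178,"dy":-0.1091,"dz":0.03,"rx":0,"ry":0,"rz":0,"grip":87},{"dx":-0.0178,"dy":-0.1091,"dz":0.03,"rx":0,"ry":0,"rz":0,"grip":87},{"dx":-0.0178,"dy":-0.1091,"dz":0.04,"rx":0,"ry":0,"rz":0,"grip":87},{"dx":0,"dy":0,"dz":0,"rx":0,"ry":0,"rz":0,"grip":87},{"dx":0,"dy":0,"dz":0,"rx":0,"ry":0,"rz":0,"grip":87},{"dx":0,"dy":0,"dz":0,"rx":0,"ry":0,"rz":0,"grip":87},{"dx":0,"dy":0,"dz":0,"rx":0,"ry":0,"rz":0,"grip":87}]'
python3 - <<'E'
from h import *
st,im,d=snap('wrist','w9'); print(st['eef_pos'].round(4))
ringfit('wrist','top_collar_center',.016,.021,.008,st)
plan([.560,.268,.06],0); print(readout.state()['q'].round(2))
E
```

```text
clock: 32.35
eef_pos: [0.4993, 0.2668, 0.158]
tool_rot: [-3.142, 0.004, 0.002]
force: [-0.5, 0.3, 0.4]
finger_gap: 0.087
grip_force: 0.0
[0.4993 0.2668 0.158 ]
top_collar_center 0.85 outer 138 free [0.5592 0.2692 0.0224] 0.0003 fixed r [0.5593 0.2692] 0.0014
top_collar_center 0.85 hole 48 free [0.5594 0.2692 0.0079] 0.0002 fixed r [0.5594 0.2691] 0.0003
t 32.45 pos [0.4993 0.2672 0.1583] toolx yaw -0.11 zax [-0.001  0.001 -1.   ] F [-0.2 -0.4 -0.1] gap 0.0872 gf 0.0
ROT n 1 each [-0.0003  0.0005 -0.0013]
SHIFT after rot n 3 each [ 0.0506 -0.0007  0.0819] total [ 0.1517 -0.002   0.2458]
[-0.11  0.24 -0.48  1.76  0.12  1.17 -2.2 ]
```

```bash

python3 -m inch '[{"dx":0.0498,"dy":-0.0014,"dz":0.08,"rx":0,"ry":0,"rz":-0.0013,"grip":87},{"dx":0.0498,"dy":-0.0014,"dz":0.08,"rx":0,"ry":0,"rz":0,"grip":87},{"dx":0.0498,"dy":-0.0014,"dz":0.08,"rx":0,"ry":0,"rz":0,"grip":87},{"dx":0,"dy":0,"dz":0,"rx":0,"ry":0,"rz":0,"grip":87},{"dx":0,"dy":0,"dz":0,"rx":0,"ry":0,"rz":0,"grip":87},{"dx":0,"dy":0,"dz":0,"rx":0,"ry":0,"rz":0,"grip":87},{"dx":0,"dy":0,"dz":0,"rx":0,"ry":0,"rz":0,"grip":87}]'
python3 - <<'E'
from h import *
plan([.559,.2688,.031],0)
E
```

```text
clock: 33.15
eef_pos: [0.5586, 0.2714, 0.0644]
tool_rot: [-3.139, -0.005, -0.003]
force: [-0.3, 0.3, -0.3]
finger_gap: 0.087
grip_force: 0.0
t 33.15 pos [0.5586 0.2714 0.0644] toolx yaw 0.19 zax [ 0.002  0.002 -1.   ] F [-0.3  0.3 -0.3] gap 0.087 gf 0.0
ROT n 1 each [-0.0014 -0.0012  0.0022]
SHIFT after rot n 1 each [0.0009 0.0064 0.0835] total [0.0009 0.0064 0.0835]
```

```bash

python3 -m inch '[{"dx":0.0009,"dy":0.0058,"dz":0.04,"rx":-0.0012,"ry":-0.001,"rz":0.002,"grip":87},{"dx":0,"dy":0,"dz":0.041,"rx":0,"ry":0,"rz":0,"grip":87},{"dx":0,"dy":0,"dz":0,"rx":0,"ry":0,"rz":0,"grip":87},{"dx":0,"dy":0,"dz":0,"rx":0,"ry":0,"rz":0,"grip":87},{"dx":0,"dy":0,"dz":0,"rx":0,"ry":0,"rz":0,"grip":87},{"dx":0,"dy":0,"dz":0,"rx":0,"ry":0,"rz":0,"grip":87}]'
python3 - <<'E'
from h import *
plan([.559,.2688,.031],0)
E
```

```text
clock: 33.75
eef_pos: [0.5582, 0.2681, 0.0292]
tool_rot: [3.14, -0.0, -0.006]
force: [0.3, -1.7, 0.9]
finger_gap: 0.0872
grip_force: 0.0
t 33.75 pos [0.5582 0.2681 0.0292] toolx yaw -0.02 zax [-0.004 -0.001 -1.   ] F [ 0.3 -1.7  0.9] gap 0.0872 gf 0.0
ROT n 1 each [ 0.0008  0.0023 -0.0002]
SHIFT after rot n 1 each [ 0.002  -0.0018 -0.0044] total [ 0.002  -0.0018 -0.0044]
```

```bash

python3 -m inch '[{"dx":0.002,"dy":-0.0015,"dz":-0.004,"rx":0.0008,"ry":0.002,"rz":0,"grip":87},{"dx":0,"dy":0,"dz":0,"rx":0,"ry":0,"rz":0,"grip":34},{"dx":0,"dy":0,"dz":0,"rx":0,"ry":0,"rz":0,"grip":34},{"dx":0,"dy":0,"dz":0,"rx":0,"ry":0,"rz":0,"grip":34},{"dx":0,"dy":0,"dz":0,"rx":0,"ry":0,"rz":0,"grip":34},{"dx":0,"dy":0,"dz":0,"rx":0,"ry":0,"rz":0,"grip":34},{"dx":0,"dy":0,"dz":0,"rx":0,"ry":0,"rz":0,"grip":34},{"dx":0,"dy":0,"dz":0,"rx":0,"ry":0,"rz":0,"grip":34},{"dx":0,"dy":0,"dz":0,"rx":0,"ry":0,"rz":0,"grip":34}]' 35
python3 -m inch '[{"dx":0,"dy":0,"dz":-0.06,"rx":0,"ry":0,"rz":0,"grip":34},{"dx":0,"dy":0,"dz":-0.12,"rx":0,"ry":0,"rz":0,"grip":34},{"dx":0,"dy":0,"dz":-0.12,"rx":0,"ry":0,"rz":0,"grip":34},{"dx":0,"dy":0,"dz":-0.05,"rx":0,"ry":0,"rz":0,"grip":34},{"dx":0,"dy":0,"dz":0,"rx":0,"ry":0,"rz":0,"grip":34},{"dx":0,"dy":0,"dz":0,"rx":0,"ry":0,"rz":0,"grip":34}]'
python3 - <<'E'
from h import *
plan([.526,-.255,.165],0)
E
```

```text
clock: 34.65
eef_pos: [0.5593, 0.2688, 0.0312]
tool_rot: [-3.141, 0.001, -0.0]
force: [-0.1, -0.6, 0.0]
finger_gap: 0.0449
grip_force: 35.0
clock: 35.25
eef_pos: [0.5592, 0.2686, 0.1711]
tool_rot: [-3.142, 0.001, -0.001]
force: [-0.2, -0.3, -1.3]
finger_gap: 0.0451
grip_force: 35.0
t 35.25 pos [0.5592 0.2686 0.1711] toolx yaw -0.03 zax [ 0.  0. -1.] F [-0.2 -0.3 -1.3] gap 0.0451 gf 35.0
ROT n 1 each [-0.     -0.0002 -0.0003]
SHIFT after rot n 11 each [-0.0075  0.119   0.0014] total [-0.083   1.3089  0.0152]
```

```bash

python3 -m inch '[{"dx":-0.0069,"dy":0.1091,"dz":0,"rx":0,"ry":0,"rz":0,"grip":34},{"dx":-0.0069,"dy":0.1091,"dz":0,"rx":0,"ry":0,"rz":0,"grip":34},{"dx":-0.0069,"dy":0.1091,"dz":0,"rx":0,"ry":0,"rz":0,"grip":34},{"dx":-0.0069,"dy":0.1091,"dz":0,"rx":0,"ry":0,"rz":0,"grip":34},{"dx":-0.0069,"dy":0.1091,"dz":0,"rx":0,"ry":0,"rz":0,"grip":34},{"dx":-0.0069,"dy":0.1091,"dz":0,"rx":0,"ry":0,"rz":0,"grip":34},{"dx":-0.0069,"dy":0.1091,"dz":0,"rx":0,"ry":0,"rz":0,"grip":34},{"dx":-0.0069,"dy":0.1091,"dz":0,"rx":0,"ry":0,"rz":0,"grip":34},{"dx":-0.0069,"dy":0.1091,"dz":0,"rx":0,"ry":0,"rz":0,"grip":34},{"dx":-0.0069,"dy":0.1091,"dz":0,"rx":0,"ry":0,"rz":0,"grip":34},{"dx":-0.0069,"dy":0.1091,"dz":0,"rx":0,"ry":0,"rz":0,"grip":34},{"dx":-0.0069,"dy":0.1091,"dz":0,"rx":0,"ry":0,"rz":0,"grip":34},{"dx":0,"dy":0,"dz":0,"rx":0,"ry":0,"rz":0,"grip":34},{"dx":0,"dy":0,"dz":0,"rx":0,"ry":0,"rz":0,"grip":34},{"dx":0,"dy":0,"dz":0,"rx":0,"ry":0,"rz":0,"grip":34},{"dx":0,"dy":0,"dz":0,"rx":0,"ry":0,"rz":0,"grip":34}]'
python3 - <<'E'
from h import *
st,im,d=snap('wrist','w10'); print(st['eef_pos'].round(4))
inhand(d,st,.0152,.022,.008); level(d,st,.0152,.022,(.001,0),.008)
ringfit('wrist','middle_spacer_center',.064,.027,.011,st); ringfit('wrist','bearing_spacer_center',.054,.032,.0135,st)
P=cloud('wrist',d,st); m=(d>0)&(P[...,2]>.081)&(P[...,2]<.1)&(np.hypot(P[...,0]-.586,P[...,1]+.255)<.02); print('nose',P[m].mean(0).round(4),cv2.minEnclosingCircle(P[m][:,:2].astype(np.float32)))
rr=np.hypot(P[...,0]-.5855,P[...,1]+.255); m=(d>0)&(rr>.014)&(rr<.023)&(P[...,2]<.075); Q=P[m]-[.585,-.255,0]
print('seated plane',np.linalg.lstsq(np.c_[Q[:,:2],np.ones(len(Q))],Q[:,2],rcond=None)[0].round(4),len(Q))
plan([.5848,-.2551,.125],0)
E
```

```text
clock: 36.85
eef_pos: [0.5262, -0.2528, 0.1704]
tool_rot: [-3.14, -0.004, 0.001]
force: [-0.6, -0.4, -0.4]
finger_gap: 0.0448
grip_force: 35.0
[ 0.5262 -0.2528  0.1704]
inhand 171 (array([ 0.00022896, -0.0003105 ,  0.02345981]), np.float64(0.0015275056900983463)) fix (array([ 0.00194661, -0.00032936]), np.float64(0.0019662026122508765))
inhand 54 (array([ 0.00089117, -0.00031343,  0.00770679]), np.float64(0.0002761224810451201)) fix (array([ 0.00063727, -0.0003262 ]), np.float64(0.00037510416182396955))
level [-0.0017 -0.0004  0.0157] 1478
middle_spacer_center 0.84 outer 182 free [ 0.5853 -0.2545  0.0262] 0.0004 fixed r [ 0.5853 -0.2545] 0.0009
middle_spacer_center 0.84 hole 75 free [ 0.5857 -0.2541  0.0108] 0.0003 fixed r [ 0.5856 -0.2541] 0.0004
bearing_spacer_center 0.75 outer 215 free [ 0.5854 -0.2544  0.0315] 0.0004 fixed r [ 0.5854 -0.2544] 0.0006
bearing_spacer_center 0.75 hole 188 free [ 0.5845 -0.2546  0.0283] 0.0004 fixed r [ 0.5854 -0.2546] 0.0148
bearing_spacer_center 0.43 outer 34 free [ 0.4835 -0.2521  0.0052] 0.0014 fixed r [ 0.4527 -0.2522] 0.003
bearing_spacer_center 0.43 outer 71 free [ 0.5852 -0.2549  0.0105] 0.0003 fixed r [ 0.5565 -0.2473] 0.0074
bearing_spacer_center 0.43 outer 786 free [ 0.5865 -0.2552  0.0912] 0.0106 fixed r [ 0.616 -0.27 ] 0.0634
bearing_spacer_center 0.43 hole 215 free [ 0.5852 -0.2543  0.0319] 0.0005 fixed r [ 0.5863 -0.2544] 0.0185
nose [ 0.5855 -0.2548  0.0868] ((0.5851966738700867, -0.2547374367713928), 0.007335197180509567)
seated plane [-0.0017  0.0012  0.0636] 1586
t 37.0 pos [ 0.5263 -0.2537  0.171 ] toolx yaw 0.09 zax [ 0.  0. -1.] F [ 0.6 -1.  -0.5] gap 0.0449 gf 35.0
ROT n 1 each [-0.0003 -0.0001  0.0011]
SHIFT after rot n 2 each [0.0731 0.0018 0.0576] total [0.1463 0.0036 0.1151]
```

```bash

python3 -m inch '[{"dx":0.0735,"dy":0.0018,"dz":0.045,"rx":0,"ry":0,"rz":0.0011,"grip":34},{"dx":0.0735,"dy":0.0018,"dz":0.045,"rx":0,"ry":0,"rz":0,"grip":34},{"dx":0,"dy":0,"dz":0,"rx":0,"ry":0,"rz":0,"grip":34},{"dx":0,"dy":0,"dz":0,"rx":0,"ry":0,"rz":0,"grip":34},{"dx":0,"dy":0,"dz":0,"rx":0,"ry":0,"rz":0,"grip":34},{"dx":0,"dy":0,"dz":0,"rx":0,"ry":0,"rz":0,"grip":34},{"dx":0,"dy":0,"dz":0,"rx":0,"ry":0,"rz":0,"grip":34}]'
python3 - <<'E'
from h import *
plan([.5851,-.255,.118],0)
E
```

```text
clock: 37.7
eef_pos: [0.5845, -0.2569, 0.1362]
tool_rot: [3.141, -0.004, 0.002]
force: [-0.2, 0.1, -0.9]
finger_gap: 0.0448
grip_force: 35.0
t 37.7 pos [ 0.5845 -0.2569  0.1362] toolx yaw -0.15 zax [ 0.001 -0.001 -1.   ] F [-0.2  0.1 -0.9] gap 0.0448 gf 35.0
ROT n 1 each [ 0.0004 -0.0009 -0.0018]
SHIFT after rot n 1 each [ 0.0014 -0.0047  0.0455] total [ 0.0014 -0.0047  0.0455]
```

```bash

python3 -m inch '[{"dx":0.0014,"dy":-0.0047,"dz":0.02,"rx":0,"ry":-0.0009,"rz":-0.0018,"grip":34},{"dx":0,"dy":0,"dz":0.023,"rx":0,"ry":0,"rz":0,"grip":34},{"dx":0,"dy":0,"dz":0,"rx":0,"ry":0,"rz":0,"grip":34},{"dx":0,"dy":0,"dz":0,"rx":0,"ry":0,"rz":0,"grip":34},{"dx":0,"dy":0,"dz":0,"rx":0,"ry":0,"rz":0,"grip":34},{"dx":0,"dy":0,"dz":0,"rx":0,"ry":0,"rz":0,"grip":34}]'
python3 - <<'E'
from h import *
plan([.5851,-.255,.112],0)
E
```

```text
clock: 38.3
eef_pos: [0.5856, -0.2547, 0.1182]
tool_rot: [-3.142, -0.001, 0.001]
force: [0.3, -0.3, -0.6]
finger_gap: 0.0452
grip_force: 35.0
t 38.3 pos [ 0.5856 -0.2547  0.1182] toolx yaw 0.03 zax [-0.001  0.    -1.   ] F [ 0.3 -0.3 -0.6] gap 0.0452 gf 35.0
ROT n 1 each [-0.      0.0004  0.0004]
SHIFT after rot n 1 each [-0.0012  0.0008  0.0155] total [-0.0012  0.0008  0.0155]
```

```bash

python3 -m inch '[{"dx":-0.0012,"dy":0.0008,"dz":0.008,"rx":0,"ry":0,"rz":0,"grip":34},{"dx":0,"dy":0,"dz":0.008,"rx":0,"ry":0,"rz":0,"grip":34},{"dx":0,"dy":0,"dz":0,"rx":0,"ry":0,"rz":0,"grip":34},{"dx":0,"dy":0,"dz":0,"rx":0,"ry":0,"rz":0,"grip":34}]'
python3 -m inch '[{"dx":0,"dy":0,"dz":0.01,"rx":0,"ry":0,"rz":0,"grip":34},{"dx":0,"dy":0,"dz":0,"rx":0,"ry":0,"rz":0,"grip":34},{"dx":0,"dy":0,"dz":0,"rx":0,"ry":0,"rz":0,"grip":34}]'
```

```text
clock: 38.7
eef_pos: [0.5848, -0.2548, 0.1113]
tool_rot: [-3.141, -0.001, 0.002]
force: [0.6, 0.0, 0.5]
finger_gap: 0.0452
grip_force: 35.0
clock: 39.0
eef_pos: [0.5847, -0.2548, 0.1073]
tool_rot: [-3.141, -0.001, 0.002]
force: [-0.4, -0.2, -0.4]
finger_gap: 0.045
grip_force: 35.0
```

```bash

python3 -m inch '[{"dx":0.0005,"dy":0,"dz":0.012,"rx":0,"ry":0,"rz":0,"grip":34},{"dx":0,"dy":0,"dz":0.01,"rx":0,"ry":0,"rz":0,"grip":34},{"dx":0,"dy":0,"dz":0,"rx":0,"ry":0,"rz":0,"grip":34},{"dx":0,"dy":0,"dz":0,"rx":0,"ry":0,"rz":0,"grip":34}]'
python3 -m inch '[{"dx":0,"dy":0,"dz":0.008,"rx":0,"ry":0,"rz":0,"grip":34},{"dx":0,"dy":0,"dz":0,"rx":0,"ry":0,"rz":0,"grip":34},{"dx":0,"dy":0,"dz":0,"rx":0,"ry":0,"rz":0,"grip":34}]'
```

```text
clock: 39.4
eef_pos: [0.5848, -0.2547, 0.0984]
tool_rot: [-3.141, -0.001, 0.003]
force: [0.2, -0.1, -0.6]
finger_gap: 0.0449
grip_force: 35.0
clock: 39.7
eef_pos: [0.5849, -0.2548, 0.0954]
tool_rot: [-3.141, -0.001, 0.002]
force: [-0.2, 0.5, 0.1]
finger_gap: 0.0447
grip_force: 35.0
```

```bash

python3 -m inch '[{"dx":0,"dy":0,"dz":0.006,"rx":0,"ry":0,"rz":0,"grip":34},{"dx":0,"dy":0,"dz":0,"rx":0,"ry":0,"rz":0,"grip":34},{"dx":0,"dy":0,"dz":0,"rx":0,"ry":0,"rz":0,"grip":34}]'
```

```text
clock: 40.0
eef_pos: [0.5852, -0.2549, 0.0932]
tool_rot: [-3.141, -0.001, 0.001]
force: [-0.1, 0.0, 0.7]
finger_gap: 0.0444
grip_force: 35.0
```

```bash

python3 -m inch '[{"dx":0,"dy":0,"dz":0.004,"rx":0,"ry":0,"rz":0,"grip":34},{"dx":0,"dy":0,"dz":0,"rx":0,"ry":0,"rz":0,"grip":34},{"dx":0,"dy":0,"dz":0,"rx":0,"ry":0,"rz":0,"grip":34}]'
python3 -m inch '[{"dx":0,"dy":0,"dz":-0.001,"rx":0,"ry":0,"rz":0,"grip":62},{"dx":0,"dy":0,"dz":0,"rx":0,"ry":0,"rz":0,"grip":62},{"dx":0,"dy":0,"dz":0,"rx":0,"ry":0,"rz":0,"grip":62},{"dx":0,"dy":0,"dz":0,"rx":0,"ry":0,"rz":0,"grip":62},{"dx":0,"dy":0,"dz":-0.03,"rx":0,"ry":0,"rz":0,"grip":62},{"dx":0,"dy":0,"dz":-0.1,"rx":0,"ry":0,"rz":0,"grip":62},{"dx":0,"dy":0,"dz":-0.08,"rx":0,"ry":0,"rz":0,"grip":62},{"dx":-0.07,"dy":0,"dz":0,"rx":0,"ry":0,"rz":0,"grip":62},{"dx":-0.08,"dy":0,"dz":0,"rx":0,"ry":0,"rz":0,"grip":62},{"dx":0,"dy":0,"dz":0,"rx":0,"ry":0,"rz":0,"grip":62},{"dx":0,"dy":0,"dz":0,"rx":0,"ry":0,"rz":0,"grip":62},{"dx":0,"dy":0,"dz":0,"rx":0,"ry":0,"rz":0,"grip":62},{"dx":0,"dy":0,"dz":0,"rx":0,"ry":0,"rz":0,"grip":62}]'
python3 - <<'E'
from h import *
st,im,d=snap('wrist','w11'); print(st['eef_pos'].round(4))
ringfit('wrist','top_collar_center',.078,.022,.008,st); ringfit('wrist','middle_spacer_center',.064,.027,.0,st); ringfit('wrist','bearing_spacer_center',.054,.032,.0135,st)
P=cloud('wrist',d,st); rr=np.hypot(P[...,0]-.5853,P[...,1]+.2547)
for a,b in ((.0105,.019),(.0245,.0262),(.0285,.031)):
    m=(d>0)&(rr>a)&(rr<b)&(P[...,2]<.085); Q=P[m]-[.585,-.255,0]
    print('plane',np.linalg.lstsq(np.c_[Q[:,:2],np.ones(len(Q))],Q[:,2],rcond=None)[0].round(4),len(Q))
cv2.imwrite('pics/w11c.png',cv2.resize(im[60:270,130:390],None,fx=3,fy=2.85,interpolation=cv2.INTER_CUBIC))
E
```

```text
clock: 40.3
eef_pos: [0.5852, -0.2549, 0.0931]
tool_rot: [3.142, 0.001, -0.001]
force: [-2.6, 1.5, 7.2]
finger_gap: 0.0449
grip_force: 35.0
clock: 41.6
eef_pos: [0.5262, -0.2545, 0.1761]
tool_rot: [-3.141, -0.003, 0.001]
force: [-1.2, -0.5, 0.7]
finger_gap: 0.0617
grip_force: 0.0
[ 0.5262 -0.2545  0.1761]
top_collar_center 0.88 outer 161 free [ 0.5852 -0.2545  0.0223] 0.0003 fixed r [ 0.5852 -0.2545] 0.0004
top_collar_center 0.88 hole 60 free [ 0.585  -0.2546  0.0082] 0.0003 fixed r [ 0.585  -0.2546] 0.0004
middle_spacer_center 0.94 outer 247 free [ 0.5845 -0.2546  0.0254] 0.0011 fixed r [ 0.5829 -0.255 ] 0.0016
middle_spacer_center 0.54 outer 161 free [ 0.584  -0.2545  0.0237] 0.0003 fixed r [ 0.5821 -0.2556] 0.0035
middle_spacer_center 0.54 hole 57 free [ 0.5839 -0.2547  0.0084] 0.0003 fixed r [ 0.5839 -0.2547  0.0084] 0.0003
plane [-0.0016 -0.0019  0.0775] 1278
plane [0.0008 0.0044 0.0636] 329
plane [0.0001 0.0029 0.0535] 611
```

View pics/w11c.png

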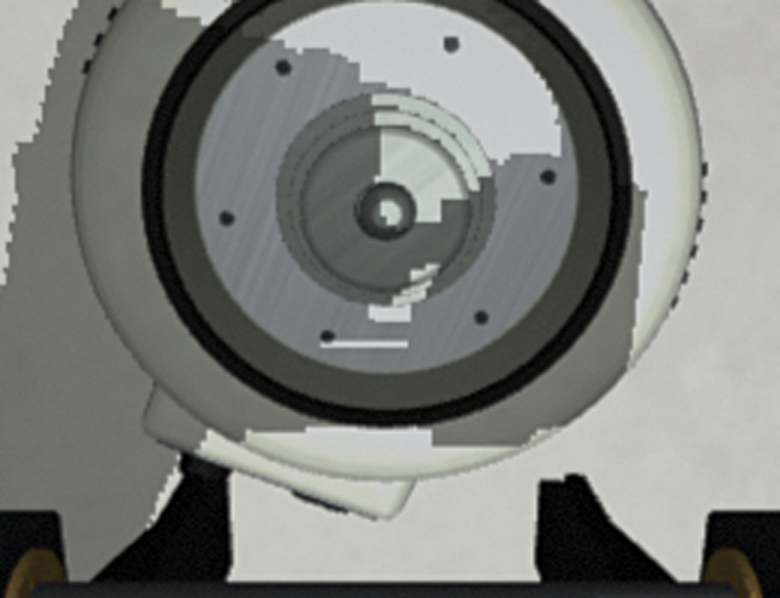

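The three rings are stacked concentrically at about (386,211) in the crop. Their top faces are level at 54, 64 and 78 mm to within about 0.5 mm, and the gripper is clear. I'll hand the job in.

```bash
python3 -c "
from rig import arm
print(arm.close_job())"
```

```text
the job is handed in; nothing more can be done
None
```

All three rings are on the spindle in order (wide spacer recess down, middle spacer, collar) and the job is handed in at about 42 s. By the last wrist picture they are home, level and on axis with the gripper clear. The hand-in gave no verdict; the vial and containers were not re-measured, but the arm registered no contact near them.

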